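# Load the capacitor discharge crate

## Robot

A 6-joint arm with a two-finger parallel gripper is mounted at the origin on the work surface. World frame = base frame: x ahead of the robot, y to its left, z up, the work surface at z = 0. Lengths are in m, angles in rad, forces in N, time in s.
With the tool pointing down it reaches from about 0.35 to 0.975 m from the base axis. Payload 7.1 kg.
Tool frame: the origin (TCP) lies midway between the tips of the shut fingers; the grasp point (between the pads) lies 19 mm behind it; z points along the fingers, y is the direction in which the jaws open and shut (so a half turn about z gives the same grasp; the last joint's range is limited). The gripper opens to 88 mm and grips with 3 to 60 N. Pads are 20 mm wide; open, the fingers measure 115 mm over their backs; the gripper's body (75 mm by 178 mm) begins 61 mm behind the grasp point.
Start: joints at [1.254, 0.423, 1.63, -0, 1.089, -0.019], TCP at [0.183, 0.597, 0.223] pointing down, gripper open.
Joint ranges: [-3, 3], [-0.9, 2.11], [0.09, 2.58], [-1.31, 4.45], [0.11, 2.69], [-2.54, 2.54]. Speed limits (rad/s): [2.39, 2.39, 3.01, 3.14, 3.14, 3.14].

## Interface

Orientations are given as a rotation vector (axis times angle).
In Python, from station import ctrl gives the robot as it stands.
- The arm moves only by the tool drive_tool, never from a script. Its argument "moves" is a list that holds one entry, the list of rows, each a list of 7 numbers: the shift along the tool's x, y, z in mm, then the turn, a rotation vector about the tool's x, y, z in degrees, then the closure, from -1 (fully open) to 1 (shut), so that 0 is half open. A call has 1 to 10 rows; each row shifts and turns the commanded pose from where the row before left it, along the tool's axes as they then stand; what a row does not reach is not made up. A row lasts 1/10 s, in which the tool goes at most 50 mm and 8.59 degrees, less where a joint would pass 70% of its speed; a pose out of reach is approached as far as the arm can. A call with a gripper value outside its range is refused whole. The fingers move at their own pace and stop on an object; the grip force is fixed at half the most. Time passes only in rows, so rows that do not move let the fingers close. It gives the time, the measured TCP pose, the force and the opening at its end, in the units of the state.
- ctrl.get_state(): the state, without advancing time (a new reading comes with each control period).
- ctrl.read_camera(name): name is "scene" or "top" or "wrist"; returns a dict with "image" (420x560x3 uint8, red, green, blue), "mtx" (3x3 intrinsics, pixels), "rvec" (rotation vector, rad) and "tvec" (3), from world to camera coordinates, as OpenCV has them. Camera axes: x right, y down, z forward; pixel columns grow to the right and rows downward; lengths in m; the calibration is good to about 2 mm. A picture is of the moment at which its call begins. There is no depth.
- ctrl.sign_off(): hands the job in, once; it reports no verdict.
The state is a dict: "clock": time; "joint_positions": joint angles; "dq": joint speeds; "tau": joint torques, N m; "tcp_pos": TCP position; "tcp_rot": TCP orientation; "ft_force": force on the tool from outside, world axes, zero at the start; "wrist_torque": the same for the moment, N m; "gripper_width": finger opening in m.
Only numpy, scipy, OpenCV 4.12 (cv2) and the standard library are available. Lean on these libraries where they do the work, as an engineer would, in place of code of your own. Each camera call takes 0.05 s, during which the arm holds its last target. There are 200 camera calls.

## Task

Turn the discharge crate's red isolator fully off, then lower every tall black capacitor from the bench gently into a free bay, right down onto the bay floor, feeling for the free bays because short capacitors hide under some of the spring shutters; when all are in, turn the isolator fully on again. Stand the yellow warning sign on the bench close in front of the crate, centred on its length and parallel to it, and lay the green multimeter on its back close beside the crate's right-hand end (by the test posts, about a finger's length off), level with the middle of that end, parallel to it and with its screen end pointing to the back. Leave the other things where they are.

Things in the scene. Friction and masses are not known exactly. Their poses are not given: they have to be found in the camera images.
- crate: discharge crate, a blue steel box fixed to the bench, 176 (x) x 320 (y) x 83 mm high with a flat cover; origin at the centre of its underside, +x from its front (the long slotted side facing the robot) to its back, +y to its left end as seen facing its front. From y = -140 to +74 mm the cover has six shuttered bays; its left part carries the isolator. Test posts stick out 15 mm from its right end
- isolator (a joint): red isolator on top of the crate's left end: bar grip 14 mm thick, 42 mm long, 32 mm high; its angle in rad, growing clockwise from above: 0 = off, bar along the crate's x axis (front to back); 1.57 = on, bar along the crate's y axis; stops at both ends, stays where it is left, light friction (0.04 N m)
- isolator_grip (a point): point on the isolator's axis (x 0, y +127 mm from the crate's origin) at the height to grip it, 7 mm below the top of the bar and 37 mm above the cover
- bay0 (a point): centre of the floor of the front row's left bay (facing the crate's front), at x -39, y 45 mm from the crate's origin, 8 mm above the bench, 75 mm below the cover; bay0 to bay2 are the front row, bay3 to bay5 the back row; all six bays are alike, square, 58 mm wide, 75 mm deep, 78 mm apart
- bay1 (a point): centre of the floor of the front row's middle bay (facing the crate's front), at x -39, y -33 mm from the crate's origin, 8 mm above the bench, 75 mm below the cover; each bay is closed just under the cover by a grey spring shutter, hinged at the bay's back (+x) edge; a part coming down swings it into a recess of the back wall against about 1 to 4 N, and it springs shut when let go
- bay2 (a point): centre of the floor of the front row's right bay (facing the crate's front), at x -39, y -111 mm from the crate's origin, 8 mm above the bench, 75 mm below the cover; two of the six bays already hold a short capacitor (50 mm in diameter, 62 mm tall), its top 10 mm below the closed shutter, so nothing shows
- bay3 (a point): centre of the floor of the back row's left bay (facing the crate's front), at x 39, y 45 mm from the crate's origin, 8 mm above the bench, 75 mm below the cover; in a bay that holds a short capacitor the shutter gives only about 0.2 rad, and a tall capacitor pushed in stops firmly within 12 mm of the cover
- bay4 (a point): centre of the floor of the back row's middle bay (facing the crate's front), at x 39, y -33 mm from the crate's origin, 8 mm above the bench, 75 mm below the cover; a free bay lets a tall capacitor down 75 mm to its floor; there are always at least as many free bays as tall capacitors
- bay5 (a point): centre of the floor of the back row's right bay (facing the crate's front), at x 39, y -111 mm from the crate's origin, 8 mm above the bench, 75 mm below the cover; a tall capacitor has 4 mm of play all round in a bay
- cap1: tall black capacitor, an upright cylinder 50 mm in diameter and 120 mm tall with a white stripe and two silver terminals (3 mm) on top, about 0.3 kg, standing on the bench to be discharged; origin at the centre of its underside, z up. Standing on a bay's floor its top is 45 mm above the cover; may be absent
- cap2: tall black capacitor, an upright cylinder 50 mm in diameter and 120 mm tall with a white stripe and two silver terminals (3 mm) on top, about 0.3 kg, standing on the bench to be discharged; origin at the centre of its underside, z up. Standing on a bay's floor its top is 45 mm above the cover; may be absent
- cap3: tall black capacitor, an upright cylinder 50 mm in diameter and 120 mm tall with a white stripe and two silver terminals (3 mm) on top, about 0.3 kg, standing on the bench to be discharged; origin at the centre of its underside, z up. Standing on a bay's floor its top is 45 mm above the cover; may be absent
- cap4: tall black capacitor, an upright cylinder 50 mm in diameter and 120 mm tall with a white stripe and two silver terminals (3 mm) on top, about 0.3 kg, standing on the bench to be discharged; origin at the centre of its underside, z up. Standing on a bay's floor its top is 45 mm above the cover; may be absent
- sign: yellow warning sign: upright panel 10 mm thick (x), 70 mm wide (y), its top 100 mm above the bench, with a black triangle on both faces, on a black foot 50 (x) x 80 (y) x 10 mm; 0.16 kg; origin at the centre of the foot's underside, z up, x square to the panel
- meter: green multimeter lying on its back, 138 long (x) x 62 wide (y) x 34 mm thick, 0.26 kg; origin at the centre of its underside, z up through the dial, +x towards its head (the screen end)
- meter_head (a point): middle of the multimeter's head end, 69 mm from its centre
- cleaner: black cleaner bottle 150 mm tall, 58 mm in diameter, a bystander; origin at the centre of its underside
- solder: standing spool of solder, 54 mm in diameter, 45 mm tall, a bystander; origin at the centre of its underside
- tape: black roll of tape lying flat, 68 mm in diameter, 19 mm thick, a bystander; origin at the centre of its underside
- heatsink: finned aluminium heat sink 70 x 90 x 35 mm, a bystander; origin at the centre of its underside
- screwdriver: red screwdriver 200 mm long, a bystander; origin at the centre of its underside (screwdriver: mid-length)

How it is judged:
By the outcome, as a careful person would: the job done as asked, in the order asked, and still so for the second after the job is handed in, with the robot touching nothing.
Of cap1, cap2, cap3, cap4 only 3 to 4 are there at a start; the rules pass over those that are not, and their reading is None.
Of short0, short1, short2, short3, short4, short5 only 2 to 2 are there at a start; the rules pass over those that are not, and their reading is None.
At some moment in a run one of sign, meter may be knocked a few centimetres aside while the robot is not near it.
It also fails if it takes over 200 s, if anything falls off the work surface, if the arm or the gripper's body presses on something with over 40 N, if the wrist force passes 120 N, or if a joint passes its speed limit or range.

## Working session

There is one attempt and no reset: what is moved stays moved. The work goes in short steps, Python scripts to look and compute and a tool call to move; the robot and the scene stay as the last step left them, time stands still between calls to the robot, and variables do not carry over. Pictures are saved under pics/ and viewed, about 12 in all and at most 16, crops included, and the job is handed in when it is done.

Besides the shell and the picture viewer there is one more tool, called by a JSON object that holds its "method" and its "body", one argument or row to a line. drive_tool: Moves the arm, as the interface text tells. Its arguments: {"type":"object","properties":{"moves":{"type":"array"}},"required":["moves"]}

```bash
ls; mkdir -p pics; cat > h.py <<'E'
import numpy as np, cv2
from station import ctrl
from scipy.spatial.transform import Rotation as R
def shot(cam,fn,crop=None,scale=1):
    c=ctrl.read_camera(cam); np.savez('pics/'+cam+'.npz',**{k:np.array(v) for k,v in c.items()})
    im=cv2.cvtColor(np.array(c['image']),cv2.COLOR_RGB2BGR)
    if crop: x0,y0,x1,y1=crop; im=im[y0:y1,x0:x1]
    if scale!=1: im=cv2.resize(im,None,fx=scale,fy=scale,interpolation=cv2.INTER_CUBIC)
    cv2.imwrite('pics/'+fn,im); return c
def px2w(cam,u,v,z):
    c=np.load('pics/'+cam+'.npz'); Rm=cv2.Rodrigues(c['rvec'])[0]; t=c['tvec'].reshape(3)
    d=Rm.T@np.linalg.solve(c['mtx'],[u,v,1.]); o=-Rm.T@t
    return o+d*(z-o[2])/d[2]
def w2px(cam,p):
    c=np.load('pics/'+cam+'.npz')
    return cv2.projectPoints(np.array(p,float).reshape(-1,3),c['rvec'],c['tvec'],c['mtx'],None)[0].reshape(-1,2)
def st():
    s=ctrl.get_state(); print({k:np.round(np.array(s[k]),4).tolist() for k in s}); return s
E
python3 - <<'E'
from h import *
st()
for n in ['top','scene']:
    c=shot(n,n+'0.png',scale=1.42); print(n,c['mtx'],-cv2.Rodrigues(np.array(c['rvec']))[0].T@np.array(c['tvec']).reshape(3))
E
```

```text
pics
{'clock': 0.0, 'joint_positions': [1.254, 0.4238, 1.6306, -0.0, 1.0886, -0.019], 'dq': [0.0005, 0.0008, -0.0, -0.0013, -0.0018, -0.0008], 'tau': [0.0003, -54.4623, -27.3672, 0.0643, 0.0227, -0.0001], 'tcp_pos': [0.1832, 0.597, 0.222], 'tcp_rot': [-0.466, -3.1066, 0.0022], 'ft_force': [0.0227, 0.6611, -0.1372], 'wrist_torque': [0.0089, 0.0514, 0.003], 'gripper_width': 0.0877}
top [[397.41031163   0.         275.26286674]
 [  0.         397.41031163 215.72522613]
 [  0.           0.           1.        ]] [0.47239388 0.01960468 1.0599945 ]
scene [[434.02900484   0.         272.17160037]
 [  0.         434.02900484 217.71712144]
 [  0.           0.           1.        ]] [ 1.4497339  -0.5819555   0.75898911]
```

View pics/top0.png

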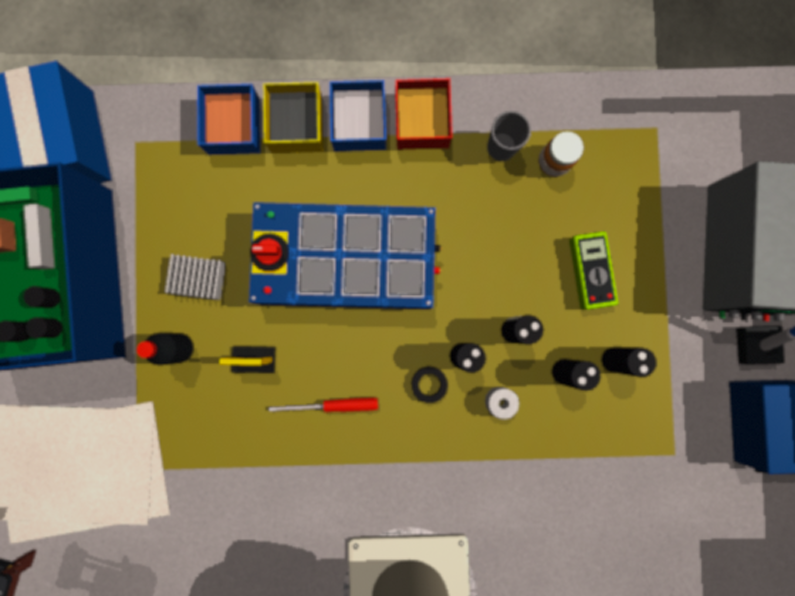

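View pics/scene0.png

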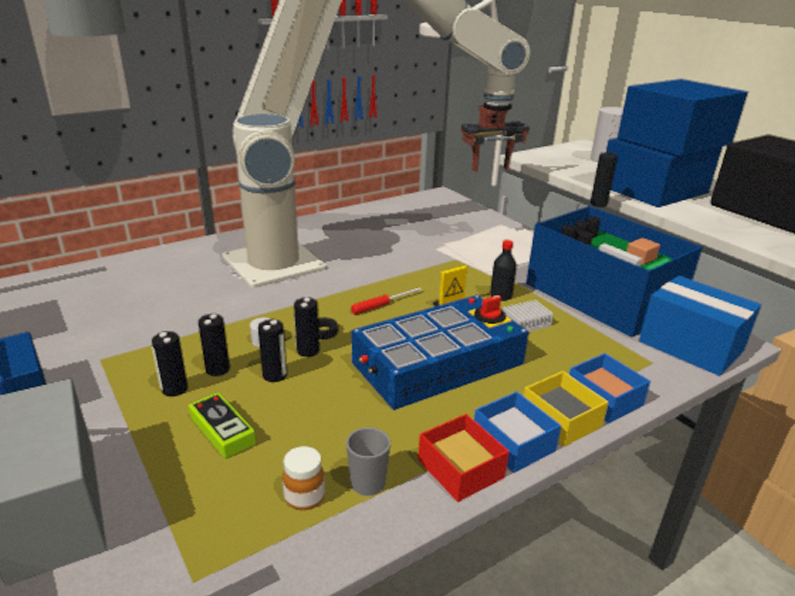

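The top view shows the crate at (343,255), four tall caps (468,357), (523,330), (578,375), (631,361), the sign at (250,360) and the meter at (596,270), in 1.42x pixels. The isolator bar is near "on". I'll enlarge it to measure.

```bash
python3 - <<'E'
from h import *
im=cv2.cvtColor(np.load('pics/top.npz')['image'],cv2.COLOR_RGB2BGR)
a=cv2.resize(im[135:275,150:320],None,fx=4,fy=4,interpolation=cv2.INTER_CUBIC)
b=cv2.resize(im[155:300,290:480],None,fx=4,fy=4,interpolation=cv2.INTER_CUBIC)
cv2.imwrite('pics/a.png',a);cv2.imwrite('pics/b.png',b)
E
```

```text
(no output)
```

View pics/a.png

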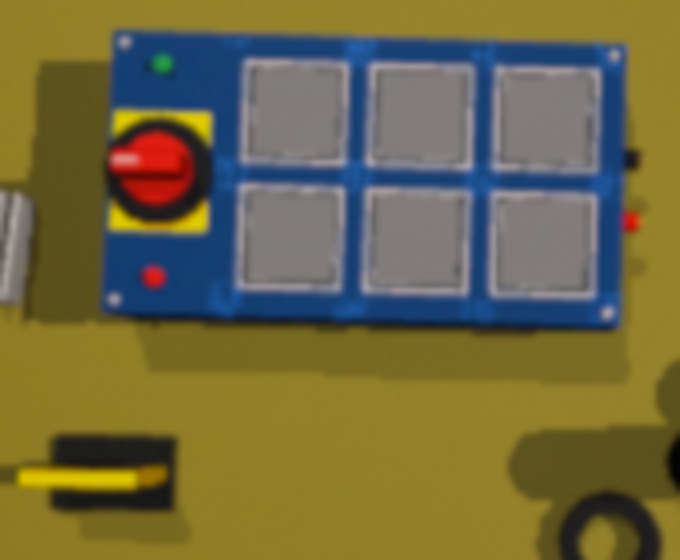

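View pics/b.png

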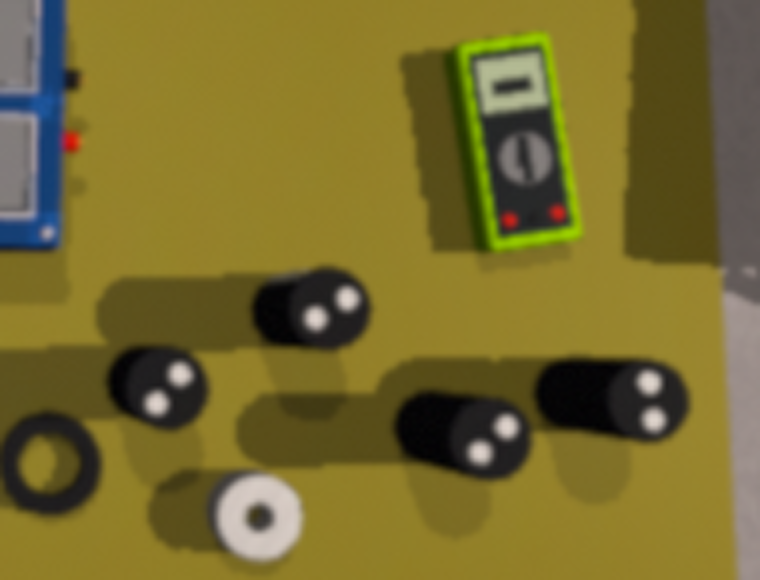

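Crop a shows the cover corners at about (113,32), (626,45), (619,323), (103,312) and the isolator bar at (108–185,160), roughly along y. The sign foot spans (51,436)–(175,510). Crop b shows the cap terminals, and the meter corners at (458,42), (547,33), (581,236), (490,250).

```bash
cat > fit.py <<'E'
from h import *
def A(u,v,z): return px2w('top',150+(u+.5)/4-.5,135+(v+.5)/4-.5,z)[:2]
def B(u,v,z): return px2w('top',290+(u+.5)/4-.5,155+(v+.5)/4-.5,z)[:2]
def rigid(L,W):
    L=np.array(L,float);W=np.array(W);l=L-L.mean(0);w=W-W.mean(0)
    a=np.arctan2((l[:,0]*w[:,1]-l[:,1]*w[:,0]).sum(),(l*w).sum())
    M=np.array([[np.cos(a),-np.sin(a)],[np.sin(a),np.cos(a)]])
    t=W.mean(0)-M@L.mean(0); return a,M,t,np.abs(L@M.T+t-W).max()
E
python3 - <<'E'
from fit import *
bl=[(.039,.045),(.039,-.033),(.039,-.111),(-.039,.045),(-.039,-.033),(-.039,-.111)]
bp=[(295,112),(420,118),(547,120),(290,238),(415,241),(544,245)]
r1=rigid(bl,[A(*p,.081) for p in bp]); print('bays',r1[0],r1[2],r1[3])
r2=rigid([(.088,.16),(.088,-.16),(-.088,-.16),(-.088,.16)],[A(*p,.083) for p in [(113,32),(626,45),(619,323),(103,312)]]);print('corners',r2[0],r2[2],r2[3])
a,M,t=r1[:3]
print('iso',M@[0,.127]+t,'seen',A(150,160,.127), 'bar ends',A(108,158,.127),A(185,160,.127))
for i in(3,4,5,0,1,2): print('bay',i,np.round(M@bl[(i+3)%6]+t,4))
for n,p in dict(A=(168,389),B=(331,308),C=(494,440),D=(652,401)).items(): print(n,B(*p,.122))
print('solder',B(260,517,.045),'tape',B(48,462,.019))
m=rigid([(.069,.031),(.069,-.031),(-.069,-.031),(-.069,.031)],[B(*p,.034) for p in [(458,42),(547,33),(581,236),(490,250)]]);print('meter',m[0],m[2],m[3])
s=rigid([(.025,.04),(.025,-.04),(-.025,-.04),(-.025,.04)],[A(*p,.01) for p in [(51,436),(176,437),(174,510),(50,509)]]);print('sign',s[0],s[2],s[3])
print('panel top',A(18,479,.1),A(137,480,.1))
print(R.from_rotvec(ctrl.get_state()['tcp_rot']).as_matrix().round(3))
E
```

```text
bays -0.056984658819595864 [0.61767753 0.10130464] 0.0009506172293603787
corners -0.05063376824493271 [0.61733042 0.10118669] 0.001632134148172315
iso [0.62491066 0.2280985 ] seen [0.62450945 0.22443452] bar ends [0.62636167 0.24923586] [0.62395786 0.20375383]
bay 3 [0.6592 0.144 ]
bay 4 [0.6547 0.0661]
bay 5 [ 0.6503 -0.0117]
bay 0 [0.5813 0.1485]
bay 1 [0.5769 0.0706]
bay 2 [ 0.5724 -0.0073]
A [ 0.43331624 -0.11153678]
B [ 0.47833012 -0.20921913]
C [ 0.39841418 -0.30179524]
D [ 0.41873373 -0.39562924]
solder [ 0.34777937 -0.17781479] tape [ 0.38376219 -0.04623075]
meter 0.11109323902416926 [ 0.58450209 -0.35681125] 0.002651636228654497
sign -0.034494300642626576 [0.43681726 0.27772399] 0.0012426679287077524
panel top [0.43775765 0.31264944] [0.43525549 0.24106852]
[[-0.956  0.293 -0.   ]
 [ 0.293  0.956 -0.001]
 [ 0.    -0.001 -1.   ]]
```

```bash
cat > go.py <<'E'
# python3 go.py X Y Z [psi_deg rel. to crate x axis]: delta in tool axes from measured pose to a target, world coords (m); 'c' first = crate coords
from h import *
import sys
TH=-0.054; C0=np.array([.6175,.1012])
def cw(x,y): return C0+np.array([[np.cos(TH),-np.sin(TH)],[np.sin(TH),np.cos(TH)]])@[x,y]
def delta(p,psi=0):
    s=ctrl.get_state(); M=R.from_rotvec(s['tcp_rot']).as_matrix(); p=np.array(p)
    yaw=TH+np.radians(psi); y=np.array([np.cos(yaw),np.sin(yaw),0]); z=np.array([0,0,-1.]); T=np.c_[np.cross(y,z),y,z]
    print('t',round(s['clock'],2),'tcp',np.round(s['tcp_pos'],4),'F',np.round(s['ft_force'],1),'w',round(s['gripper_width'],4))
    print('shift mm',np.round(M.T@(p-s['tcp_pos'])*1e3,1),'turn deg',np.round(np.degrees(R.from_matrix(M.T@T).as_rotvec()),2))
if __name__=='__main__':
    a=sys.argv[1:]; c=a[0]=='c'; a=[float(v) for v in a[c:]]
    xy=cw(a[0],a[1]) if c else a[:2]; print('target',np.round(xy,4)); delta([*xy,a[2]],a[3] if len(a)>3 else 0)
E
```

{"method": "drive_tool", "body": {
  "moves": [
    [[0,0,0,0,0,8.45,-1],[0,0,0,0,0,8.45,-1],[0,0,0,0,0,8.45,-1],[0,0,0,0,0,8.45,-1],[0,0,0,0,0,8.45,-1],[0,0,0,0,0,8.45,-1],[0,0,0,0,0,8.45,-1],[0,0,0,0,0,8.45,-1],[0,0,0,0,0,8.45,-1]]
  ]
}}

```text
clock: 1.0
tcp_pos: [0.1833, 0.5972, 0.2222]
tcp_rot: [2.287, 2.153, -0.001]
ft_force: [-0.2, 0.4, -0.3]
gripper_width: 0.0876
```

{"method": "drive_tool", "body": {
  "moves": [
    [[-17,23,0,0,0,0,-1],[-17,23,0,0,0,0,-1],[-17,23,0,0,0,0,-1],[-17,23,0,0,0,0,-1],[-17,23,0,0,0,0,-1],[-17,23,0,0,0,0,-1],[-17,23,0,0,0,0,-1],[-17,23,0,0,0,0,-1],[-17,23,0,0,0,0,-1],[-17,23,0,0,0,0,-1]]
  ]
}}

```text
clock: 2.0
tcp_pos: [0.4044, 0.4142, 0.2224]
tcp_rot: [-2.281, -2.16, 0.001]
ft_force: [0.2, 0.4, -0.4]
gripper_width: 0.0875
```

{"method": "drive_tool", "body": {
  "moves": [
    [[-17,23,0,0,0,0,-1],[-17,23,0,0,0,0,-1],[-17,23,0,0,0,0,-1],[-17,23,0,0,0,0,-1],[-17,23,0,0,0,0,-1],[-17,23,0,0,0,0,-1],[-17,23,0,0,0,0,-1],[-17,23,0,0,0,0,-1],[-17,23,0,0,0,0,-1],[-17,20,0,0,0,0,-0.3]]
  ]
}}

```text
clock: 3.0
tcp_pos: [0.622, 0.2322, 0.2222]
tcp_rot: [-2.281, -2.16, 0.001]
ft_force: [-0.6, -0.1, 0.1]
gripper_width: 0.0826
```

```bash
python3 go.py c 0 .127 .101; python3 -c "
from h import *
c=shot('wrist','w1.png',scale=1.2); print(c['mtx'][0,0],-cv2.Rodrigues(np.array(c['rvec']))[0].T@np.array(c['tvec']).reshape(3)); print(w2px('wrist',[.6245,.228,.127])*1.2)"
```

```text
target [0.6244 0.228 ]
t 3.0 tcp [0.622  0.2322 0.2222] F [-0.6 -0.1  0.1] w 0.0826
shift mm [ -4.    2.6 121.2] turn deg [-0.03  0.02 -0.03]
348.88975265464626 [0.62677617 0.31201872 0.38404988]
[[333.70041833 260.13455291]]
```

View pics/w1.png

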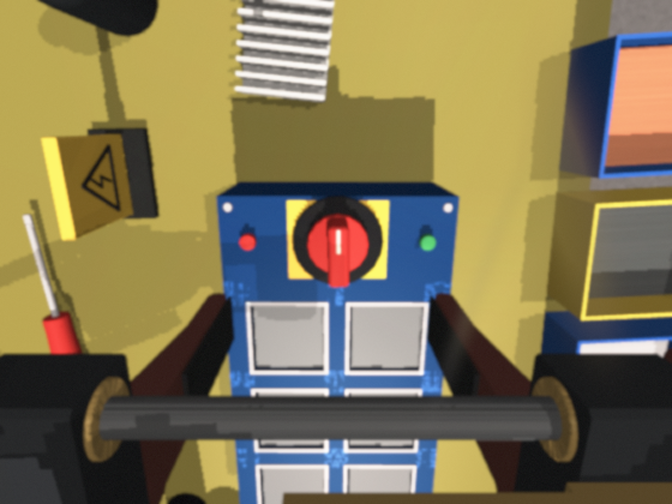

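The wrist view shows the bar at (338,250), about 3 mm beyond my estimate in crate x, with the crate square to the tool. Next: descend, grip, turn to off.

{"method": "drive_tool", "body": {
  "moves": [
    [[-2,2,20,0,0,0,-0.3],[-2,2,25,0,0,0,-0.3],[0,0,25,0,0,0,-0.3],[0,0,25,0,0,0,-0.3],[0,0,16,0,0,0,-0.3],[0,0,10,0,0,0,-0.3],[0,0,0,0,0,0,1],[0,0,0,0,0,0,1],[0,0,0,0,0,0,1],[0,0,0,0,0,0,1]]
  ]
}}

```text
clock: 4.05
tcp_pos: [0.6257, 0.2292, 0.1029]
tcp_rot: [2.28, 2.16, 0.003]
ft_force: [0.1, 0.4, -0.3]
gripper_width: 0.0287
```

{"method": "drive_tool", "body": {
  "moves": [
    [[0,0,0,0,0,0,1],[0,0,0,0,0,0,1]]
  ]
}}

```text
clock: 4.25
tcp_pos: [0.6269, 0.2289, 0.1025]
tcp_rot: [2.278, 2.159, 0.005]
ft_force: [1.2, 0.3, -2.0]
gripper_width: 0.0139
```

{"method": "drive_tool", "body": {
  "moves": [
    [[0,0,0,0,0,-8,1],[0,0,0,0,0,-8,1],[0,0,0,0,0,-8,1],[0,0,0,0,0,-8,1],[0,0,0,0,0,-8,1],[0,0,0,0,0,-8,1],[0,0,0,0,0,-8,1],[0,0,0,0,0,-8,1],[0,0,0,0,0,-8,1],[0,0,0,0,0,-8,1]]
  ]
}}

```text
clock: 5.25
tcp_pos: [0.6259, 0.2282, 0.1024]
tcp_rot: [0.35, 3.12, -0.001]
ft_force: [0.8, -4.3, 2.8]
gripper_width: 0.0138
```

{"method": "drive_tool", "body": {
  "moves": [
    [[0,0,0,0,0,-6,1],[0,0,0,0,0,-4,1],[0,0,0,0,0,-3,1],[0,0,0,0,0,0,1]]
  ]
}}

```text
clock: 5.65
tcp_pos: [0.6257, 0.2282, 0.1024]
tcp_rot: [0.005, 3.14, -0.001]
ft_force: [1.0, -5.6, 3.8]
gripper_width: 0.0145
```

```bash
python3 go.py c 0 .127 .101 90;python3 -c "
from h import *
st()"
```

```text
target [0.6244 0.228 ]
t 5.65 tcp [0.6257 0.2282 0.1024] F [ 1.  -5.6  3.8] w 0.0145
shift mm [ 1.3 -0.1  1.4] turn deg [-0.03  0.07  2.93]
{'clock': 5.65, 'joint_positions': [0.3322, 0.6237, 1.6038, -0.0011, 0.9131, -1.2351], 'dq': [0.001, 0.0002, 0.0014, -0.0012, -0.0002, 0.0509], 'tau': [4.2494, -59.2119, -22.5281, 0.9172, -0.1742, -1.2355], 'tcp_pos': [0.6257, 0.2282, 0.1024], 'tcp_rot': [0.0046, 3.1404, -0.0008], 'ft_force': [0.9679, -5.6253, 3.777], 'wrist_torque': [-0.9908, -0.2198, -0.6413], 'gripper_width': 0.0145}
```

{"method": "drive_tool", "body": {
  "moves": [
    [[0,0,0,0,0,0,-0.3],[0,0,0,0,0,0,-0.3],[0,0,0,0,0,0,-0.6],[0,0,-20,0,0,0,-1],[0,0,-35,0,0,0,-1],[0,0,-35,0,0,0,-1],[0,0,-35,0,0,3,-1]]
  ]
}}

```text
clock: 6.35
tcp_pos: [0.6246, 0.2292, 0.2276]
tcp_rot: [-0.086, -3.14, 0.0]
ft_force: [0.1, 1.2, -1.1]
gripper_width: 0.0666
```

```bash
sed -i 's/C0=np.array(\[.6175,.1012\])/C0=np.array([.6195,.1013])/' go.py; python3 go.py .4333 -.1115 .081 90; python3 -c "
from h import *
shot('top','t1.png',(150,135,320,275),4)"
```

```text
target [ 0.4333 -0.1115]
t 6.35 tcp [0.6246 0.2292 0.2276] F [ 0.1  1.2 -1.1] w 0.0666
shift mm [ 172.2 -350.7  146.8] turn deg [-0.01 -0.04 -0.05]
```

View pics/t1.png

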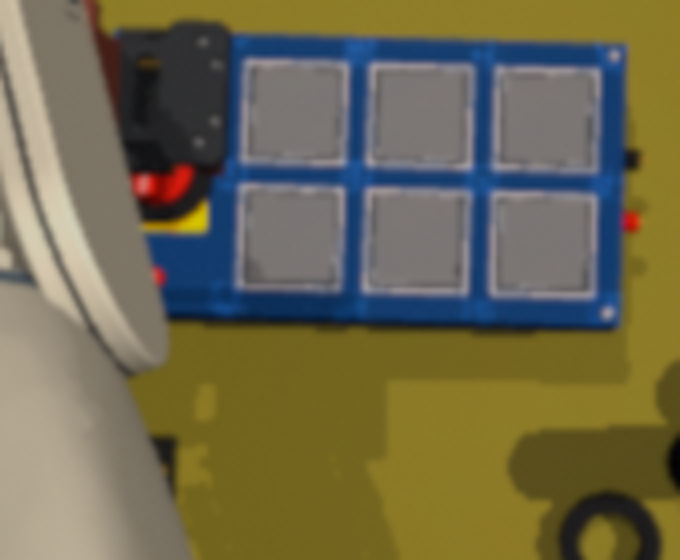

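The arm covers the isolator in this view; it should show once the arm moves to cap A.

{"method": "drive_tool", "body": {
  "moves": [
    [[17,-35,0,0,0,0,-1],[17,-35,0,0,0,0,-1],[17,-35,0,0,0,0,-1],[17,-35,0,0,0,0,-1],[17,-35,0,0,0,0,-1],[17,-35,0,0,0,0,-1],[17,-35,0,0,0,0,-1],[17,-35,0,0,0,0,-1],[17,-35,0,0,0,0,-1],[17,-35,0,0,0,0,-1]]
  ]
}}

```text
clock: 7.4
tcp_pos: [0.4354, -0.1122, 0.2267]
tcp_rot: [0.084, 3.14, 0.0]
ft_force: [0.7, -0.8, -0.2]
gripper_width: 0.0879
```

```bash
python3 go.py .4333 -.1115 .081 90; python3 -c "
from h import *
shot('wrist','w2.png'); print(w2px('wrist',[[.4333,-.1115,.122],[.4783,-.209,.122],[.3984,-.3018,.122]]))
shot('top','t2.png',(150,135,320,275),3.3)
a=cv2.imread('pics/w2.png');b=cv2.imread('pics/t2.png');b=cv2.resize(b[:231,:281],(280,230))
cv2.imwrite('pics/c2.png',np.vstack([a,np.hstack([b[:180],np.zeros((180,280,3),np.uint8)])]))"
```

```text
target [ 0.4333 -0.1115]
t 7.4 tcp [ 0.4354 -0.1122  0.2267] F [ 0.7 -0.8 -0.2] w 0.0879
shift mm [  2.2   0.5 145.7] turn deg [0.   0.02 0.01]
[[273.96802674 203.5109487 ]
 [160.36823797 261.21358262]
 [ 26.07747715 172.82058969]]
```

View pics/c2.png

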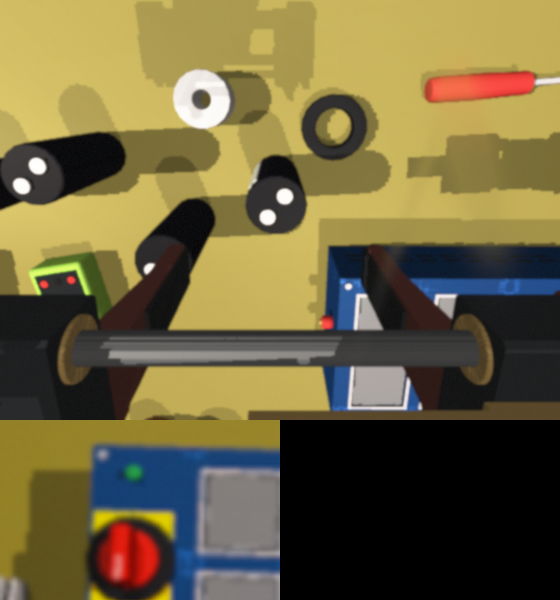

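The isolator now reads off, with its bar front to back. Cap A's terminals are centred at (276.5,206.5), about 2 mm from the top-camera estimate in both +x and +y. Next: centre the cap with one grip, turn 90°, grip again.

{"method": "drive_tool", "body": {
  "moves": [
    [[0,2.5,25,0,0,0,-1],[0,0,30,0,0,0,-1],[0,0,30,0,0,0,-1],[0,0,30,0,0,0,-1],[0,0,20,0,0,0,-1],[0,0,11,0,0,0,-1],[0,0,0,0,0,0,0.1],[0,0,0,0,0,0,0.1],[0,0,0,0,0,0,0.1],[0,0,0,0,0,0,0.1]]
  ]
}}

```text
clock: 8.5
tcp_pos: [0.4371, -0.1089, 0.0816]
tcp_rot: [0.085, 3.138, -0.001]
ft_force: [-0.3, -0.2, -0.1]
gripper_width: 0.0595
```

{"method": "drive_tool", "body": {
  "moves": [
    [[0,0,0,0,0,0,0.1],[0,0,0,0,0,0,0.1],[0,0,0,0,0,0,0.1],[0,0,0,0,0,0,0.1]]
  ]
}}

```text
clock: 8.9
tcp_pos: [0.437, -0.1091, 0.0813]
tcp_rot: [0.085, 3.139, -0.001]
ft_force: [-0.3, -1.8, 6.1]
gripper_width: 0.0499
```

{"method": "drive_tool", "body": {
  "moves": [
    [[0,0,0,0,0,0,-0.7],[0,0,0,0,0,0,-0.7],[0,0,0,0,0,8,-0.7],[0,0,0,0,0,8,-0.7],[0,0,0,0,0,8,-0.7],[0,0,0,0,0,8,-0.7],[0,0,0,0,0,8,-0.7],[0,0,0,0,0,8,-0.7],[0,0,0,0,0,8,-0.7],[0,0,0,0,0,8,-0.7]]
  ]
}}

```text
clock: 9.9
tcp_pos: [0.436, -0.1087, 0.0805]
tcp_rot: [-1.744, -2.612, 0.0]
ft_force: [-0.8, 0.7, -0.2]
gripper_width: 0.0744
```

{"method": "drive_tool", "body": {
  "moves": [
    [[0,0,0,0,0,8,-0.7],[0,0,0,0,0,8,-0.7],[0,0,0,0,0,8,-0.7],[0,0,0,0,0,2,0.4],[0,0,0,0,0,0,0.4],[0,0,0,0,0,0,0.4],[0,0,0,0,0,0,0.4],[0,0,0,0,0,0,0.4]]
  ]
}}

```text
clock: 10.7
tcp_pos: [0.4361, -0.1087, 0.0805]
tcp_rot: [-2.28, -2.161, 0.0]
ft_force: [-0.7, 0.5, -2.0]
gripper_width: 0.0494
```

```bash
python3 go.py c -.039 -.033 .235
```

```text
target [0.5788 0.0705]
t 10.7 tcp [ 0.4361 -0.1087  0.0805] F [-0.7  0.5 -2. ] w 0.0494
shift mm [ 186.6  132.7 -154.5] turn deg [-0.03 -0.01  0.01]
```

{"method": "drive_tool", "body": {
  "moves": [
    [[0,0,-15,0,0,0,0.4],[0,0,-35,0,0,0,0.4],[0,0,-35,0,0,0,0.4],[0,0,-35,0,0,0,0.4],[0,0,-35,0,0,0,0.4],[17,12.7,0,0,0,0,0.4],[25,18,0,0,0,0,0.4],[25,18,0,0,0,0,0.4],[25,18,0,0,0,0,0.4],[25,18,0,0,0,0,0.4]]
  ]
}}

```text
clock: 11.7
tcp_pos: [0.5274, 0.0045, 0.2352]
tcp_rot: [-2.28, -2.16, 0.001]
ft_force: [0.1, -0.7, -2.8]
gripper_width: 0.0498
```

{"method": "drive_tool", "body": {
  "moves": [
    [[25,18,0,0,0,0,0.4],[25,18,0,0,0,0,0.4],[20,12,0,0,0,0,0.4],[0,0,20,0,0,0,0.4],[0,0,20,0,0,0,0.4],[0,0,20,0,0,0,0.4],[0,0,0,0,0,0,0.4]]
  ]
}}

```text
clock: 12.4
tcp_pos: [0.5764, 0.0706, 0.1724]
tcp_rot: [-2.277, -2.158, 0.008]
ft_force: [-0.8, 0.1, -3.3]
gripper_width: 0.0496
```

```bash
python3 go.py c -.039 -.033 .164; python3 -c "
from h import *
shot('wrist','w3.png')"
```

```text
target [0.5788 0.0705]
t 12.4 tcp [0.5764 0.0706 0.1724] F [-0.8  0.1 -3.3] w 0.0496
shift mm [0.  2.4 8.4] turn deg [-0.38  0.06  0.01]
```

View pics/w3.png

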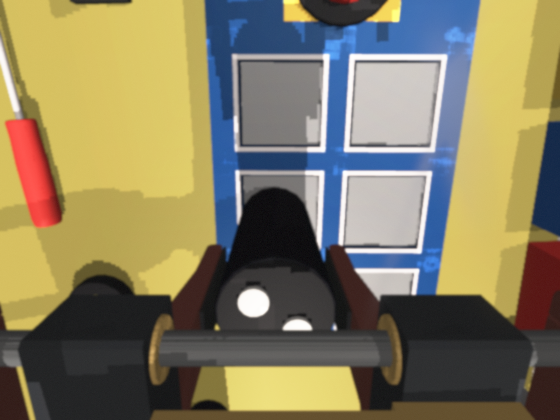

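The cap (about 277) hangs close to over bay1's frame (237–322, centre about 280), so a small +x correction agrees. Probing.

{"method": "drive_tool", "body": {
  "moves": [
    [[0,2.4,0,0,0,0,0.4],[0,0,5,0,0,0,0.4],[0,0,4,0,0,0,0.4],[0,0,4,0,0,0,0.4],[0,0,3,0,0,0,0.4],[0,0,3,0,0,0,0.4],[0,0,0,0,0,0,0.4]]
  ]
}}

```text
clock: 13.15
tcp_pos: [0.5812, 0.0706, 0.1564]
tcp_rot: [-2.281, -2.16, 0.001]
ft_force: [-0.5, 0.5, -1.5]
gripper_width: 0.0495
```

{"method": "drive_tool", "body": {
  "moves": [
    [[0,0,1.5,0,0,0,0.4],[0,0,1.5,0,0,0,0.4],[0,0,0,0,0,0,0.4]]
  ]
}}

```text
clock: 13.45
tcp_pos: [0.5812, 0.0706, 0.1535]
tcp_rot: [-2.281, -2.16, 0.001]
ft_force: [-1.3, 0.9, -1.2]
gripper_width: 0.0497
```

{"method": "drive_tool", "body": {
  "moves": [
    [[0,-1.2,0,0,0,0,0.4],[0,-1.2,1,0,0,0,0.4],[0,0,1.5,0,0,0,0.4],[0,0,1.5,0,0,0,0.4],[0,0,0,0,0,0,0.4]]
  ]
}}

```text
clock: 13.95
tcp_pos: [0.5787, 0.0707, 0.1493]
tcp_rot: [-2.281, -2.16, 0.001]
ft_force: [-0.9, 0.8, -3.4]
gripper_width: 0.0497
```

Past 12 mm with no resistance, so bay1 is free. Lowering.

{"method": "drive_tool", "body": {
  "moves": [
    [[0,0,5,0,0,0,0.4],[0,0,5,0,0,0,0.4],[0,0,6,0,0,0,0.4],[0,0,6,0,0,0,0.4],[0,0,6,0,0,0,0.4],[0,0,6,0,0,0,0.4],[0,0,6,0,0,0,0.4],[0,0,6,0,0,0,0.4],[0,0,6,0,0,0,0.4],[0,0,4,0,0,0,0.4]]
  ]
}}

```text
clock: 14.95
tcp_pos: [0.5788, 0.0707, 0.093]
tcp_rot: [-2.281, -2.16, 0.001]
ft_force: [-0.7, -0.5, -3.2]
gripper_width: 0.0497
```

{"method": "drive_tool", "body": {
  "moves": [
    [[0,0,1,0,0,0,0.4],[0,0,1,0,0,0,0.4],[0,0,0,0,0,0,0.4]]
  ]
}}

```text
clock: 15.25
tcp_pos: [0.5791, 0.0707, 0.0917]
tcp_rot: [2.281, 2.16, 0.0]
ft_force: [-0.5, 0.3, -3.9]
gripper_width: 0.0498
```

{"method": "drive_tool", "body": {
  "moves": [
    [[0,0,0.7,0,0,0,0.4],[0,0,0.7,0,0,0,0.4],[0,0,0.6,0,0,0,0.4],[0,0,0.6,0,0,0,0.4],[0,0,0,0,0,0,0.4]]
  ]
}}

```text
clock: 15.75
tcp_pos: [0.579, 0.0707, 0.089]
tcp_rot: [-2.281, -2.16, 0.0]
ft_force: [-1.1, 0.1, -3.4]
gripper_width: 0.0493
```

{"method": "drive_tool", "body": {
  "moves": [
    [[0,0,0.5,0,0,0,0.4],[0,0,0.4,0,0,0,0.4],[0,0,0,0,0,0,0.4]]
  ]
}}

```text
clock: 16.05
tcp_pos: [0.5791, 0.0708, 0.0886]
tcp_rot: [2.281, 2.16, 0.0]
ft_force: [-2.4, -0.8, 1.9]
gripper_width: 0.0494
```

Floor contact felt (force from -3.4 to +1.9 N at the expected height). Releasing and going to cap B.

{"method": "drive_tool", "body": {
  "moves": [
    [[0,0,0,0,0,0,-0.45],[0,0,0,0,0,0,-0.45],[0,0,0,0,0,0,-0.45],[0,0,-10,0,0,0,-0.45],[0,0,-25,0,0,0,-0.45],[0,0,-35,0,0,0,-0.45],[0,0,-40,0,0,0,-1],[0,0,-36,0,0,0,-1]]
  ]
}}

```text
clock: 16.85
tcp_pos: [0.5792, 0.0707, 0.2367]
tcp_rot: [2.28, 2.16, 0.001]
ft_force: [1.2, 0.2, 0.2]
gripper_width: 0.076
```

{"method": "drive_tool", "body": {
  "moves": [
    [[-28.2,-8.3,0,0,0,0,-1],[-28.2,-8.3,0,0,0,0,-1],[-28.2,-8.3,0,0,0,0,-1],[-28.2,-8.3,0,0,0,0,-1],[-28.2,-8.3,0,0,0,0,-1],[-28.2,-8.3,0,0,0,0,-1],[-28.2,-8.3,0,0,0,0,-1],[-28.2,-8.3,0,0,0,0,-1],[-28.2,-8.3,0,0,0,0,-1],[-28.2,-8.3,0,0,0,0,-1]]
  ]
}}

```text
clock: 17.85
tcp_pos: [0.4805, -0.2075, 0.235]
tcp_rot: [2.28, 2.16, 0.001]
ft_force: [-0.3, -0.1, -0.4]
gripper_width: 0.088
```

{"method": "drive_tool", "body": {
  "moves": [
    [[0,0,20,0,0,0,-1],[0,0,20,0,0,0,-1],[0,0,0,0,0,0,-1]]
  ]
}}

```text
clock: 18.15
tcp_pos: [0.4793, -0.206, 0.1928]
tcp_rot: [-2.279, -2.157, 0.002]
ft_force: [-0.7, -0.2, -0.9]
gripper_width: 0.0877
```

```bash
python3 go.py .481 -.2065 .0805 0; python3 -c "
from h import *
shot('wrist','w4.png'); print(w2px('wrist',[[.481,-.2065,.122],[.401,-.299,.122],[.4215,-.393,.122]]))
"
```

```text
target [ 0.481  -0.2065]
t 18.15 tcp [ 0.4793 -0.206   0.1928] F [-0.7 -0.2 -0.9] w 0.0877
shift mm [ -0.5   2.1 112.2] turn deg [-0.19 -0.08 -0.06]
[[277.19648623 222.73783375]
 [181.58011902 339.35985737]
 [219.55521121 431.24486454]]
```

View pics/w4.png

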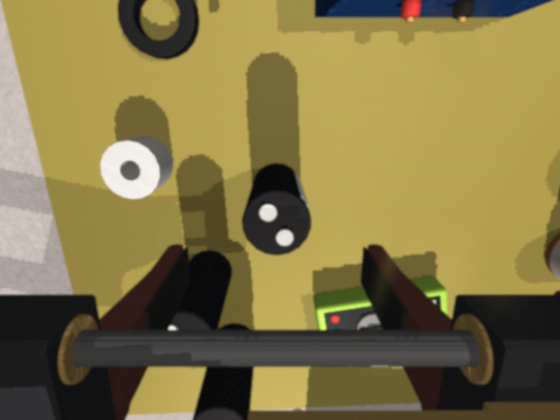

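Cap B's terminals are centred at (276.5,225) against a predicted (277,223), which is good. Descending and centring.

{"method": "drive_tool", "body": {
  "moves": [
    [[0,0,30,0,0,0,-1],[0,0,30,0,0,0,-1],[0,0,30,0,0,0,-1],[0,0,22,0,0,0,-1],[0,0,2,0,0,0,0.1],[0,0,0,0,0,0,0.1],[0,0,0,0,0,0,0.1],[0,0,0,0,0,0,0.1],[0,0,0,0,0,0,0.1],[0,0,0,0,0,0,0.1]]
  ]
}}

```text
clock: 19.2
tcp_pos: [0.4812, -0.2066, 0.0811]
tcp_rot: [2.28, 2.16, 0.001]
ft_force: [-1.4, -0.5, 7.3]
gripper_width: 0.0498
```

{"method": "drive_tool", "body": {
  "moves": [
    [[0,0,0,0,0,0,0.1],[0,0,0,0,0,0,0.1],[0,0,0,0,0,0,-0.7],[0,0,0,0,0,0,-0.7],[0,0,0,0,0,-8,-0.7],[0,0,0,0,0,-8,-0.7],[0,0,0,0,0,-8,-0.7],[0,0,0,0,0,-8,-0.7],[0,0,0,0,0,-8,-0.7],[0,0,0,0,0,-8,-0.7]]
  ]
}}

```text
clock: 20.2
tcp_pos: [0.4808, -0.2063, 0.0801]
tcp_rot: [-1.197, -2.905, -0.0]
ft_force: [-0.3, -0.4, -1.0]
gripper_width: 0.0746
```

{"method": "drive_tool", "body": {
  "moves": [
    [[0,0,0,0,0,-8,-0.7],[0,0,0,0,0,-8,-0.7],[0,0,0,0,0,-8,-0.7],[0,0,0,0,0,-8,-0.7],[0,0,0,0,0,-8,-0.7],[0,0,0,0,0,-2,0.4],[0,0,0,0,0,0,0.4],[0,0,0,0,0,0,0.4],[0,0,0,0,0,0,0.4],[0,0,0,0,0,0,0.4]]
  ]
}}

```text
clock: 21.2
tcp_pos: [0.4809, -0.2064, 0.0801]
tcp_rot: [0.086, 3.14, -0.0]
ft_force: [0.0, -1.5, -0.4]
gripper_width: 0.0498
```

```bash
python3 go.py c -.039 .045 .235 90
```

```text
target [0.583  0.1483]
t 21.2 tcp [ 0.4809 -0.2064  0.0801] F [ 0.  -1.5 -0.4] w 0.0498
shift mm [ -82.5  359.8 -154.9] turn deg [-0.01  0.   -0.05]
```

{"method": "drive_tool", "body": {
  "moves": [
    [[0,0,-15,0,0,0,0.4],[0,0,-35,0,0,0,0.4],[0,0,-35,0,0,0,0.4],[0,0,-35,0,0,0,0.4],[0,0,-35,0,0,0,0.4],[-10.5,25.8,0,0,0,0,0.4],[-12,30,0,0,0,0,0.4],[-12,30,0,0,0,0,0.4],[-12,30,0,0,0,0,0.4],[-12,30,0,0,0,0,0.4]]
  ]
}}

```text
clock: 22.2
tcp_pos: [0.5469, -0.0626, 0.2346]
tcp_rot: [-0.086, -3.139, -0.0]
ft_force: [-0.0, -0.1, -4.0]
gripper_width: 0.0498
```

{"method": "drive_tool", "body": {
  "moves": [
    [[-12,30,0,0,0,0,0.4],[-12,28,0,0,0,0,0.4],[0,0,20,0,0,0,0.4],[0,0,25,0,0,0,0.4],[0,0,20,0,0,0,0.4],[0,0,0,0,0,0,0.4],[0,0,0,0,0,0,0.4],[0,0,0,0,0,0,0.4]]
  ]
}}

```text
clock: 23.0
tcp_pos: [0.575, -0.0074, 0.1712]
tcp_rot: [0.086, 3.139, 0.0]
ft_force: [0.2, -0.3, -3.3]
gripper_width: 0.0496
```

```bash
python3 go.py c -.039 -.111 .149 90
```

```text
target [ 0.5746 -0.0074]
t 23.0 tcp [ 0.575  -0.0074  0.1712] F [ 0.2 -0.3 -3.3] w 0.0496
shift mm [ 0.4 -0.  22.2] turn deg [ 0.    0.09 -0.03]
```

{"method": "drive_tool", "body": {
  "moves": [
    [[0,0,5,0,0,0,0.4],[0,0,5,0,0,0,0.4],[0,0,3,0,0,0,0.4],[0,0,3,0,0,0,0.4],[0,0,2,0,0,0,0.4],[0,0,1.5,0,0,0,0.4],[0,0,0,0,0,0,0.4]]
  ]
}}

```text
clock: 23.7
tcp_pos: [0.574, -0.0073, 0.1504]
tcp_rot: [-0.085, -3.14, 0.0]
ft_force: [-0.2, 0.0, -1.7]
gripper_width: 0.0497
```

{"method": "drive_tool", "body": {
  "moves": [
    [[0,0,1,0,0,0,0.4],[0,0,1,0,0,0,0.4],[0,0,0,0,0,0,0.4]]
  ]
}}

```text
clock: 24.0
tcp_pos: [0.5742, -0.0073, 0.1486]
tcp_rot: [-0.085, -3.14, -0.0]
ft_force: [0.3, -0.0, -1.7]
gripper_width: 0.0493
```

Bay2 is free too. Lowering.

{"method": "drive_tool", "body": {
  "moves": [
    [[0,0,5,0,0,0,0.4],[0,0,6,0,0,0,0.4],[0,0,6,0,0,0,0.4],[0,0,6,0,0,0,0.4],[0,0,6,0,0,0,0.4],[0,0,6,0,0,0,0.4],[0,0,6,0,0,0,0.4],[0,0,6,0,0,0,0.4],[0,0,6,0,0,0,0.4],[0,0,4,0,0,0,0.4]]
  ]
}}

```text
clock: 25.0
tcp_pos: [0.5741, -0.0073, 0.091]
tcp_rot: [-0.085, -3.14, 0.0]
ft_force: [0.3, 0.6, -3.0]
gripper_width: 0.0499
```

{"method": "drive_tool", "body": {
  "moves": [
    [[0,0,0.8,0,0,0,0.4],[0,0,0.7,0,0,0,0.4],[0,0,0.6,0,0,0,0.4],[0,0,0.5,0,0,0,0.4],[0,0,0,0,0,0,0.4],[0,0,0,0,0,0,0.4]]
  ]
}}

```text
clock: 25.6
tcp_pos: [0.5744, -0.0073, 0.0892]
tcp_rot: [0.085, 3.14, -0.0]
ft_force: [-0.2, -0.3, -2.3]
gripper_width: 0.0497
```

{"method": "drive_tool", "body": {
  "moves": [
    [[0,0,0.4,0,0,0,0.4],[0,0,0.4,0,0,0,0.4],[0,0,0,0,0,0,0.4]]
  ]
}}

```text
clock: 25.9
tcp_pos: [0.5743, -0.0073, 0.0882]
tcp_rot: [-0.085, -3.14, 0.0]
ft_force: [-0.4, 0.1, -3.3]
gripper_width: 0.0498
```

{"method": "drive_tool", "body": {
  "moves": [
    [[0,0,0.4,0,0,0,0.4],[0,0,0.4,0,0,0,0.4],[0,0,0,0,0,0,0.4]]
  ]
}}

```text
clock: 26.2
tcp_pos: [0.5745, -0.0074, 0.0881]
tcp_rot: [0.085, 3.14, -0.0]
ft_force: [-2.6, -0.2, 4.7]
gripper_width: 0.0499
```

On the floor. Next cap C, same routine.

{"method": "drive_tool", "body": {
  "moves": [
    [[0,0,0,0,0,0,-0.45],[0,0,0,0,0,0,-0.45],[0,0,0,0,0,0,-0.45],[0,0,-10,0,0,0,-0.45],[0,0,-25,0,0,0,-0.45],[0,0,-35,0,0,0,-0.45],[0,0,-40,0,0,0,-1],[0,0,-37,0,0,0,-1]]
  ]
}}

```text
clock: 27.0
tcp_pos: [0.5743, -0.0073, 0.2368]
tcp_rot: [0.085, 3.14, 0.0]
ft_force: [1.5, 0.3, 0.0]
gripper_width: 0.0764
```

{"method": "drive_tool", "body": {
  "moves": [
    [[15.7,-30,0,0,0,0,-1],[15.7,-30,0,0,0,0,-1],[15.7,-30,0,0,0,0,-1],[15.7,-30,0,0,0,0,-1],[15.7,-30,0,0,0,0,-1],[15.8,-30,0,0,0,0,-1],[15.8,-30,0,0,0,0,-1],[15.8,-30,0,0,0,0,-1],[15.8,-30,0,0,0,0,-1],[15.8,-30,0,0,0,0,-1]]
  ]
}}

```text
clock: 28.0
tcp_pos: [0.4, -0.2995, 0.2353]
tcp_rot: [0.085, 3.14, -0.001]
ft_force: [0.5, 0.5, -1.1]
gripper_width: 0.0877
```

{"method": "drive_tool", "body": {
  "moves": [
    [[0,0,20,0,0,0,-1],[0,0,20,0,0,0,-1],[0,0,0,0,0,0,-1],[0,0,0,0,0,0,-1]]
  ]
}}

```text
clock: 28.4
tcp_pos: [0.4008, -0.2983, 0.195]
tcp_rot: [-0.085, -3.14, -0.0]
ft_force: [0.1, 0.5, -0.5]
gripper_width: 0.0876
```

```bash
python3 go.py .401 -.299 .0805 90; python3 -c "
from h import *
shot('wrist','w5.png'); print(w2px('wrist',[[.401,-.299,.122],[.4215,-.393,.122]]))
c=np.load('pics/wrist.npz')['image'].astype(int);m=((c.min(2)>190)&(np.ptp(c,axis=2)<25)).astype(np.uint8)
n,_,s,ce=cv2.connectedComponentsWithStats(m);print([(s[i,4],ce[i].round(1).tolist()) for i in range(1,n) if s[i,4]>40])
"
```

```text
target [ 0.401 -0.299]
t 28.4 tcp [ 0.4008 -0.2983  0.195 ] F [ 0.1  0.5 -0.5] w 0.0876
shift mm [ -0.3  -0.7 114.5] turn deg [ 0.01 -0.01 -0.01]
[[272.09776972 218.96625102]
 [145.18521843 252.13171296]]
[(np.int32(2328), [408.6, 126.0]), (np.int32(202), [282.3, 208.0]), (np.int32(195), [260.6, 229.1]), (np.int32(190), [140.4, 237.3]), (np.int32(148), [146.5, 264.3])]
```

The terminal blobs put C within 1 px of the prediction, and D too. Descending.

{"method": "drive_tool", "body": {
  "moves": [
    [[0,0,30,0,0,0,-1],[0,0,30,0,0,0,-1],[0,0,30,0,0,0,-1],[0,0,22,0,0,0,-1],[0,0,2.5,0,0,0,0.1],[0,0,0,0,0,0,0.1],[0,0,0,0,0,0,0.1],[0,0,0,0,0,0,0.1],[0,0,0,0,0,0,0.1],[0,0,0,0,0,0,0.1]]
  ]
}}

```text
clock: 29.45
tcp_pos: [0.4015, -0.299, 0.081]
tcp_rot: [0.085, 3.139, -0.002]
ft_force: [-0.8, -1.1, 6.4]
gripper_width: 0.0497
```

{"method": "drive_tool", "body": {
  "moves": [
    [[0,0,0,0,0,0,0.1],[0,0,0,0,0,0,0.1],[0,0,0,0,0,0,-0.7],[0,0,0,0,0,0,-0.7],[0,0,0,0,0,8,-0.7],[0,0,0,0,0,8,-0.7],[0,0,0,0,0,8,-0.7],[0,0,0,0,0,8,-0.7],[0,0,0,0,0,8,-0.7],[0,0,0,0,0,8,-0.7]]
  ]
}}

```text
clock: 30.45
tcp_pos: [0.4004, -0.298, 0.0798]
tcp_rot: [-1.363, -2.83, -0.0]
ft_force: [0.3, -0.5, -0.2]
gripper_width: 0.0742
```

{"method": "drive_tool", "body": {
  "moves": [
    [[0,0,0,0,0,8,-0.7],[0,0,0,0,0,8,-0.7],[0,0,0,0,0,8,-0.7],[0,0,0,0,0,8,-0.7],[0,0,0,0,0,8,-0.7],[0,0,0,0,0,2,0.4],[0,0,0,0,0,0,0.4],[0,0,0,0,0,0,0.4],[0,0,0,0,0,0,0.4],[0,0,0,0,0,0,0.4]]
  ]
}}

```text
clock: 31.45
tcp_pos: [0.4006, -0.2982, 0.0799]
tcp_rot: [-2.28, -2.161, 0.0]
ft_force: [-0.2, 0.3, -1.5]
gripper_width: 0.0494
```

```bash
python3 go.py c .039 -.111 .235 0
```

```text
target [ 0.6525 -0.0116]
t 31.45 tcp [ 0.4006 -0.2982  0.0799] F [-0.2  0.3 -1.5] w 0.0494
shift mm [ 299.7  236.  -155.1] turn deg [-0.02 -0.01  0.01]
```

{"method": "drive_tool", "body": {
  "moves": [
    [[0,0,-15,0,0,0,0.4],[0,0,-35,0,0,0,0.4],[0,0,-35,0,0,0,0.4],[0,0,-35,0,0,0,0.4],[0,0,-35,0,0,0,0.4],[20,16,0,0,0,0,0.4],[28,22,0,0,0,0,0.4],[28,22,0,0,0,0,0.4],[28,22,0,0,0,0,0.4],[28,22,0,0,0,0,0.4]]
  ]
}}

```text
clock: 32.45
tcp_pos: [0.5119, -0.1708, 0.2344]
tcp_rot: [-2.28, -2.16, 0.001]
ft_force: [-0.6, -1.0, -3.0]
gripper_width: 0.0496
```

{"method": "drive_tool", "body": {
  "moves": [
    [[28,22,0,0,0,0,0.4],[28,22,0,0,0,0,0.4],[28,22,0,0,0,0,0.4],[28,22,0,0,0,0,0.4],[28,22,0,0,0,0,0.4],[27.7,22,0,0,0,0,0.4]]
  ]
}}

```text
clock: 33.05
tcp_pos: [0.6528, -0.0106, 0.234]
tcp_rot: [-2.279, -2.16, 0.002]
ft_force: [0.3, -0.0, -2.5]
gripper_width: 0.0496
```

{"method": "drive_tool", "body": {
  "moves": [
    [[0,0,20,0,0,0,0.4],[0,0,25,0,0,0,0.4],[0,0,20,0,0,0,0.4],[0,0,0,0,0,0,0.4],[0,0,0,0,0,0,0.4],[0,0,0,0,0,0,0.4]]
  ]
}}

```text
clock: 33.65
tcp_pos: [0.6534, -0.012, 0.1711]
tcp_rot: [2.28, 2.159, 0.002]
ft_force: [0.1, -0.4, -3.7]
gripper_width: 0.0494
```

```bash
python3 go.py c .039 -.111 .149 0
```

```text
target [ 0.6525 -0.0116]
t 33.65 tcp [ 0.6534 -0.012   0.1711] F [ 0.1 -0.4 -3.7] w 0.0494
shift mm [ 0.3 -1.  22.1] turn deg [ 0.09 -0.   -0.02]
```

{"method": "drive_tool", "body": {
  "moves": [
    [[0,0,5,0,0,0,0.4],[0,0,5,0,0,0,0.4],[0,0,3,0,0,0,0.4],[0,0,3,0,0,0,0.4],[0,0,2,0,0,0,0.4],[0,0,1.5,0,0,0,0.4],[0,0,0,0,0,0,0.4]]
  ]
}}

```text
clock: 34.35
tcp_pos: [0.6533, -0.0119, 0.1573]
tcp_rot: [2.279, 2.159, 0.003]
ft_force: [-16.7, 1.5, 42.0]
gripper_width: 0.0498
```

{"method": "drive_tool", "body": {
  "moves": [
    [[0,0,1,0,0,0,0.4],[0,0,1,0,0,0,0.4],[0,0,0,0,0,0,0.4]]
  ]
}}

```text
clock: 34.65
tcp_pos: [0.6533, -0.0119, 0.1556]
tcp_rot: [2.279, 2.159, 0.003]
ft_force: [-18.3, 1.0, 44.7]
gripper_width: 0.0495
```

Firm stop at about 6–8 mm (45 N). I'll back off and check whether the cap slipped in the grip.

{"method": "drive_tool", "body": {
  "moves": [
    [[0,0,-8,0,0,0,0.4],[0,0,-10,0,0,0,0.4],[0,0,-20,0,0,0,0.4],[0,0,-25,0,0,0,0.4],[0,0,0,0,0,0,0.4],[0,0,0,0,0,0,0.4]]
  ]
}}

```text
clock: 35.25
tcp_pos: [0.6526, -0.0119, 0.211]
tcp_rot: [2.281, 2.16, 0.0]
ft_force: [0.9, 0.8, -4.1]
gripper_width: 0.0497
```

```bash
python3 go.py c .039 -.111 .235 0; python3 -c "
from h import *
shot('wrist','w6.png')
a=cv2.imread('pics/w6.png');b=cv2.imread('pics/w3.png');cv2.imwrite('pics/c6.png',cv2.resize(np.hstack([b,a])[:360],None,fx=.71,fy=.71,interpolation=cv2.INTER_AREA))
p=ctrl.get_state()['tcp_pos'];print([w2px('wrist',[p[0],p[1],p[2]+h]).round(1).tolist() for h in (.04,.043,.046)])
for i in(3,6):
  c=cv2.imread('pics/w%d.png'%i).astype(int);m=((c.min(2)>170)&(np.ptp(c,axis=2)<30)).astype(np.uint8);m[:250]=0
  n,_,s,ce=cv2.connectedComponentsWithStats(m);print([(s[i].tolist(),ce[i].round(1).tolist()) for i in range(1,n) if s[i,4]>60])
"
```

```text
target [ 0.6525 -0.0116]
t 35.25 tcp [ 0.6526 -0.0119  0.211 ] F [ 0.9  0.8 -4.1] w 0.0497
shift mm [  0.3  -0.2 -24. ] turn deg [ 0.01  0.   -0.02]
[[[272.4, 310.9]], [[272.4, 315.2]], [[272.3, 319.7]]]
[([346, 250, 76, 3, 225], [383.3, 251.0]), ([355, 268, 64, 30, 1304], [388.9, 279.7]), ([238, 289, 31, 28, 702], [253.0, 302.6]), ([283, 319, 29, 11, 239], [297.1, 325.0])]
[([455, 266, 105, 64, 4239], [513.7, 291.8]), ([239, 291, 32, 29, 745], [254.6, 305.0]), ([521, 367, 13, 39, 187], [526.6, 385.4])]
```

View pics/c6.png

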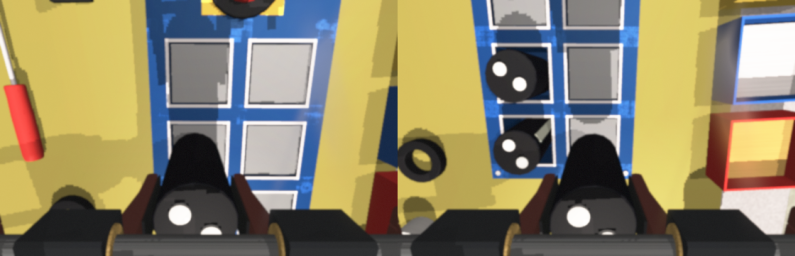

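Bays 1 and 2 hold their caps. The cap slipped about 2 mm up in the grip at most. A stop about 6 mm under the cover matches an occupied bay, so bay5 is taken. Next, bay4.

{"method": "drive_tool", "body": {
  "moves": [
    [[20,0,-10,0,0,0,0.4],[29,0,0,0,0,0,0.4],[29,0,0,0,0,0,0.4],[0,0,15,0,0,0,0.4],[0,0,20,0,0,0,0.4],[0,0,13,0,0,0,0.4],[0,0,0,0,0,0,0.4],[0,0,0,0,0,0,0.4],[0,0,0,0,0,0,0.4]]
  ]
}}

```text
clock: 36.2
tcp_pos: [0.6575, 0.0656, 0.1741]
tcp_rot: [2.281, 2.159, 0.001]
ft_force: [0.8, -0.1, -2.7]
gripper_width: 0.0498
```

```bash
python3 go.py c .039 -.033 .149 0
```

```text
target [0.6567 0.0662]
t 36.2 tcp [0.6575 0.0656 0.1741] F [ 0.8 -0.1 -2.7] w 0.0498
shift mm [ 0.5 -0.9 25.1] turn deg [ 0.06 -0.01 -0.05]
```

{"method": "drive_tool", "body": {
  "moves": [
    [[0,0,5,0,0,0,0.4],[0,0,4,0,0,0,0.4],[0,0,2,0,0,0,0.4],[0,0,2,0,0,0,0.4],[0,0,1,0,0,0,0.4],[0,0,0,0,0,0,0.4]]
  ]
}}

```text
clock: 36.8
tcp_pos: [0.6568, 0.066, 0.1593]
tcp_rot: [-2.281, -2.16, 0.0]
ft_force: [0.3, 1.0, -3.4]
gripper_width: 0.0494
```

{"method": "drive_tool", "body": {
  "moves": [
    [[0,0,1,0,0,0,0.4],[0,0,1,0,0,0,0.4],[0,0,1,0,0,0,0.4],[0,0,0,0,0,0,0.4]]
  ]
}}

```text
clock: 37.2
tcp_pos: [0.6569, 0.066, 0.1565]
tcp_rot: [2.281, 2.16, 0.0]
ft_force: [-0.3, 0.2, -2.2]
gripper_width: 0.0497
```

{"method": "drive_tool", "body": {
  "moves": [
    [[0,0,1,0,0,0,0.4],[0,0,1,0,0,0,0.4],[0,0,0,0,0,0,0.4]]
  ]
}}

```text
clock: 37.5
tcp_pos: [0.657, 0.066, 0.1544]
tcp_rot: [2.281, 2.16, 0.0]
ft_force: [-0.1, 0.2, -2.2]
gripper_width: 0.0496
```

{"method": "drive_tool", "body": {
  "moves": [
    [[0,0,1,0,0,0,0.4],[0,0,1,0,0,0,0.4],[0,0,0,0,0,0,0.4]]
  ]
}}

```text
clock: 37.8
tcp_pos: [0.6568, 0.066, 0.1523]
tcp_rot: [-2.281, -2.16, 0.0]
ft_force: [0.3, 0.7, -1.6]
gripper_width: 0.0496
```

Bay4 gives no resistance, so it's free. Lowering.

{"method": "drive_tool", "body": {
  "moves": [
    [[0,0,1.5,0,0,0,0.4],[0,0,2,0,0,0,0.4],[0,0,2,0,0,0,0.4],[0,0,0,0,0,0,0.4]]
  ]
}}

```text
clock: 38.2
tcp_pos: [0.6563, 0.066, 0.1463]
tcp_rot: [-2.28, -2.16, 0.002]
ft_force: [-1.0, 0.9, -2.4]
gripper_width: 0.0494
```

{"method": "drive_tool", "body": {
  "moves": [
    [[0,0,6,0,0,0,0.4],[0,0,6,0,0,0,0.4],[0,0,6,0,0,0,0.4],[0,0,6,0,0,0,0.4],[0,0,6,0,0,0,0.4],[0,0,6,0,0,0,0.4],[0,0,6,0,0,0,0.4],[0,0,6,0,0,0,0.4],[0,0,5,0,0,0,0.4],[0,0,3,0,0,0,0.4]]
  ]
}}

```text
clock: 39.2
tcp_pos: [0.6567, 0.066, 0.0903]
tcp_rot: [-2.281, -2.16, 0.001]
ft_force: [-0.9, 0.5, -3.0]
gripper_width: 0.0495
```

{"method": "drive_tool", "body": {
  "moves": [
    [[0,0,0.6,0,0,0,0.4],[0,0,0.5,0,0,0,0.4],[0,0,0.5,0,0,0,0.4],[0,0,0,0,0,0,0.4],[0,0,0,0,0,0,0.4]]
  ]
}}

```text
clock: 39.7
tcp_pos: [0.657, 0.066, 0.0896]
tcp_rot: [2.281, 2.16, 0.0]
ft_force: [-0.6, 0.0, -3.4]
gripper_width: 0.0491
```

{"method": "drive_tool", "body": {
  "moves": [
    [[0,0,0.5,0,0,0,0.4],[0,0,0.5,0,0,0,0.4],[0,0,0.5,0,0,0,0.4],[0,0,0,0,0,0,0.4]]
  ]
}}

```text
clock: 40.1
tcp_pos: [0.6568, 0.066, 0.0878]
tcp_rot: [-2.281, -2.16, 0.0]
ft_force: [-0.5, 0.3, -2.9]
gripper_width: 0.0494
```

{"method": "drive_tool", "body": {
  "moves": [
    [[0,0,0.5,0,0,0,0.4],[0,0,0.5,0,0,0,0.4],[0,0,0,0,0,0,0.4]]
  ]
}}

```text
clock: 40.4
tcp_pos: [0.6568, 0.066, 0.0868]
tcp_rot: [-2.281, -2.16, 0.0]
ft_force: [-0.6, -0.0, -2.6]
gripper_width: 0.0498
```

{"method": "drive_tool", "body": {
  "moves": [
    [[0,0,0.5,0,0,0,0.4],[0,0,0.4,0,0,0,0.4],[0,0,0,0,0,0,0.4]]
  ]
}}

```text
clock: 40.7
tcp_pos: [0.6569, 0.066, 0.0859]
tcp_rot: [-2.281, -2.16, 0.0]
ft_force: [-0.5, -0.3, -4.0]
gripper_width: 0.0499
```

{"method": "drive_tool", "body": {
  "moves": [
    [[0,0,0.4,0,0,0,0.4],[0,0,0.3,0,0,0,0.4],[0,0,0,0,0,0,0.4]]
  ]
}}

```text
clock: 41.0
tcp_pos: [0.6569, 0.066, 0.0852]
tcp_rot: [-2.281, -2.16, 0.0]
ft_force: [0.1, -0.6, -3.8]
gripper_width: 0.0495
```

{"method": "drive_tool", "body": {
  "moves": [
    [[0,0,0.4,0,0,0,0.4],[0,0,0.4,0,0,0,0.4],[0,0,0,0,0,0,0.4]]
  ]
}}

```text
clock: 41.3
tcp_pos: [0.6569, 0.066, 0.0851]
tcp_rot: [2.281, 2.16, 0.0]
ft_force: [-3.5, 0.1, 4.3]
gripper_width: 0.0494
```

Floor contact felt. Releasing and going to cap D.

{"method": "drive_tool", "body": {
  "moves": [
    [[0,0,0,0,0,0,-0.45],[0,0,0,0,0,0,-0.45],[0,0,0,0,0,0,-0.45],[0,0,-10,0,0,0,-0.45],[0,0,-25,0,0,0,-0.45],[0,0,-35,0,0,0,-0.45],[0,0,-40,0,0,0,-0.45],[0,0,-40,0,0,0,-0.6]]
  ]
}}

```text
clock: 42.1
tcp_pos: [0.6568, 0.066, 0.2365]
tcp_rot: [2.281, 2.16, 0.0]
ft_force: [0.7, 0.2, -1.0]
gripper_width: 0.0685
```

{"method": "drive_tool", "body": {
  "moves": [
    [[-29,-13,0,0,0,0,-1],[-29,-13,0,0,0,0,-1],[-29,-13,0,0,0,0,-1],[-29,-13,0,0,0,0,-1],[-29,-13,0,0,0,0,-1],[-29,-13,0,0,0,0,-1],[-29,-13,0,0,0,0,-1],[-29,-13,0,0,0,0,-1],[-29,-13,0,0,0,0,-1],[-29,-13,0,0,0,0,-1]]
  ]
}}

```text
clock: 43.1
tcp_pos: [0.5108, -0.2177, 0.2353]
tcp_rot: [2.28, 2.16, 0.001]
ft_force: [0.5, -0.3, 0.8]
gripper_width: 0.0876
```

{"method": "drive_tool", "body": {
  "moves": [
    [[-31,-14,0,0,0,0,-1],[-30,-14,0,0,0,0,-1],[-30,-13,0,0,0,0,-1],[-30,-13,0,0,0,0,-1],[-30,-13,0,0,0,0,-1],[-30,-13.3,0,0,0,0,-1],[0,0,20,0,0,0,-1],[0,0,20,0,0,0,-1],[0,0,0,0,0,0,-1],[0,0,0,0,0,0,-1]]
  ]
}}

```text
clock: 44.1
tcp_pos: [0.4214, -0.3929, 0.1951]
tcp_rot: [-2.281, -2.16, -0.0]
ft_force: [0.2, 0.3, 0.2]
gripper_width: 0.0879
```

```bash
python3 go.py .4215 -.393 .0805 0; python3 -c "
from h import *
shot('wrist','w7.png'); print(w2px('wrist',[[.4215,-.393,.122]]))
c=np.load('pics/wrist.npz')['image'].astype(int);m=((c.min(2)>190)&(np.ptp(c,axis=2)<25)).astype(np.uint8)
n,_,s,ce=cv2.connectedComponentsWithStats(m);print([(s[i,4],ce[i].round(1).tolist()) for i in range(1,n) if s[i,4]>40])
"
```

```text
target [ 0.4215 -0.393 ]
t 44.1 tcp [ 0.4214 -0.3929  0.1951] F [0.2 0.3 0.2] w 0.0879
shift mm [-1.000e-01  1.000e-01  1.146e+02] turn deg [-0.   -0.   -0.01]
[[274.52032463 221.15190377]]
[(np.int32(161), [288.5, 220.4]), (np.int32(163), [257.8, 224.2])]
```

{"method": "drive_tool", "body": {
  "moves": [
    [[0,0,30,0,0,0,-1],[0,0,30,0,0,0,-1],[0,0,30,0,0,0,-1],[0,0,22,0,0,0,-1],[0,0,2.5,0,0,0,0.1],[0,0,0,0,0,0,0.1],[0,0,0,0,0,0,0.1],[0,0,0,0,0,0,0.1],[0,0,0,0,0,0,0.1],[0,0,0,0,0,0,0.1]]
  ]
}}

```text
clock: 45.15
tcp_pos: [0.4217, -0.3934, 0.081]
tcp_rot: [2.28, 2.159, -0.0]
ft_force: [-1.5, 0.4, 5.9]
gripper_width: 0.0495
```

{"method": "drive_tool", "body": {
  "moves": [
    [[0,0,0,0,0,0,0.1],[0,0,0,0,0,0,0.1],[0,0,0,0,0,0,-0.7],[0,0,0,0,0,0,-0.7],[0,0,0,0,0,-8,-0.7],[0,0,0,0,0,-8,-0.7],[0,0,0,0,0,-8,-0.7],[0,0,0,0,0,-8,-0.7],[0,0,0,0,0,-8,-0.7],[0,0,0,0,0,-8,-0.7]]
  ]
}}

```text
clock: 46.15
tcp_pos: [0.4213, -0.3928, 0.0798]
tcp_rot: [-1.197, -2.905, -0.0]
ft_force: [-0.5, -0.5, 0.6]
gripper_width: 0.0746
```

{"method": "drive_tool", "body": {
  "moves": [
    [[0,0,0,0,0,-8,-0.7],[0,0,0,0,0,-8,-0.7],[0,0,0,0,0,-8,-0.7],[0,0,0,0,0,-8,-0.7],[0,0,0,0,0,-8,-0.7],[0,0,0,0,0,-2,0.4],[0,0,0,0,0,0,0.4],[0,0,0,0,0,0,0.4],[0,0,0,0,0,0,0.4],[0,0,0,0,0,0,0.4]]
  ]
}}

```text
clock: 47.15
tcp_pos: [0.4213, -0.393, 0.0799]
tcp_rot: [0.086, 3.14, -0.0]
ft_force: [-0.4, -0.5, -1.1]
gripper_width: 0.0495
```

```bash
python3 go.py c -.039 .045 .235 90
```

```text
target [0.583  0.1483]
t 47.15 tcp [ 0.4213 -0.393   0.0799] F [-0.4 -0.5 -1.1] w 0.0495
shift mm [-131.7  549.3 -155.1] turn deg [-0.01  0.   -0.05]
```

{"method": "drive_tool", "body": {
  "moves": [
    [[0,0,-15,0,0,0,0.4],[0,0,-35,0,0,0,0.4],[0,0,-35,0,0,0,0.4],[0,0,-35,0,0,0,0.4],[0,0,-35,0,0,0,0.4],[-7.7,19.3,0,0,0,0,0.4],[-8,30,0,0,0,0,0.4],[-8,30,0,0,0,0,0.4],[-8,30,0,0,0,0,0.4],[-7,30,0,0,0,0,0.4]]
  ]
}}

```text
clock: 48.15
tcp_pos: [0.4675, -0.2545, 0.2358]
tcp_rot: [0.086, 3.14, 0.0]
ft_force: [0.5, 0.5, -3.1]
gripper_width: 0.0498
```

{"method": "drive_tool", "body": {
  "moves": [
    [[-7,32,0,0,0,0,0.4],[-7,32,0,0,0,0,0.4],[-7,32,0,0,0,0,0.4],[-7,32,0,0,0,0,0.4],[-7,32,0,0,0,0,0.4],[-7,32,0,0,0,0,0.4],[-7,32,0,0,0,0,0.4],[-7,32,0,0,0,0,0.4],[-7,32,0,0,0,0,0.4],[-7,32,0,0,0,0,0.4]]
  ]
}}

```text
clock: 49.15
tcp_pos: [0.5546, 0.0612, 0.2358]
tcp_rot: [-0.086, -3.14, -0.0]
ft_force: [0.3, -0.6, -3.8]
gripper_width: 0.0497
```

{"method": "drive_tool", "body": {
  "moves": [
    [[-7,32,0,0,0,0,0.4],[-8,32,0,0,0,0,0.4],[-8,26,0,0,0,0,0.4],[0,0,20,0,0,0,0.4],[0,0,25,0,0,0,0.4],[0,0,20,0,0,0,0.4],[0,0,0,0,0,0,0.4],[0,0,0,0,0,0,0.4],[0,0,0,0,0,0,0.4]]
  ]
}}

```text
clock: 50.05
tcp_pos: [0.5835, 0.1485, 0.1715]
tcp_rot: [0.086, 3.138, 0.001]
ft_force: [-0.2, 0.2, -2.1]
gripper_width: 0.0498
```

```bash
python3 go.py c -.039 .045 .149 90
```

```text
target [0.583  0.1483]
t 50.05 tcp [0.5835 0.1485 0.1715] F [-0.2  0.2 -2.1] w 0.0498
shift mm [ 0.5 -0.2 22.5] turn deg [ 0.03  0.11 -0.03]
```

Probing bay0 in small, separately reported steps.

{"method": "drive_tool", "body": {
  "moves": [
    [[0,0,5,0,0,0,0.4],[0,0,4,0,0,0,0.4],[0,0,2,0,0,0,0.4],[0,0,1.5,0,0,0,0.4],[0,0,1,0,0,0,0.4],[0,0,0,0,0,0,0.4]]
  ]
}}

```text
clock: 50.65
tcp_pos: [0.5827, 0.1484, 0.1564]
tcp_rot: [-0.085, -3.14, 0.0]
ft_force: [0.6, -0.4, -2.3]
gripper_width: 0.0494
```

{"method": "drive_tool", "body": {
  "moves": [
    [[0,0,1,0,0,0,0.4],[0,0,0.7,0,0,0,0.4],[0,0,0,0,0,0,0.4]]
  ]
}}

```text
clock: 50.95
tcp_pos: [0.5826, 0.1485, 0.1548]
tcp_rot: [-0.085, -3.14, -0.0]
ft_force: [0.8, 0.1, -1.2]
gripper_width: 0.0499
```

{"method": "drive_tool", "body": {
  "moves": [
    [[0,0,0.8,0,0,0,0.4],[0,0,0.7,0,0,0,0.4],[0,0,0,0,0,0,0.4]]
  ]
}}

```text
clock: 51.25
tcp_pos: [0.5825, 0.1485, 0.1531]
tcp_rot: [-0.085, -3.14, 0.0]
ft_force: [-0.8, -0.1, -1.4]
gripper_width: 0.05
```

{"method": "drive_tool", "body": {
  "moves": [
    [[0,0,1,0,0,0,0.4],[0,0,1,0,0,0,0.4],[0,0,1,0,0,0,0.4],[0,0,1,0,0,0,0.4],[0,0,1,0,0,0,0.4],[0,0,0,0,0,0,0.4]]
  ]
}}

```text
clock: 51.85
tcp_pos: [0.5825, 0.1484, 0.148]
tcp_rot: [-0.085, -3.14, 0.0]
ft_force: [-0.8, 0.7, -1.3]
gripper_width: 0.0495
```

Free. Lowering to just above the floor.

{"method": "drive_tool", "body": {
  "moves": [
    [[0,0,5,0,0,0,0.4],[0,0,6,0,0,0,0.4],[0,0,6,0,0,0,0.4],[0,0,6,0,0,0,0.4],[0,0,6,0,0,0,0.4],[0,0,6,0,0,0,0.4],[0,0,6,0,0,0,0.4],[0,0,6,0,0,0,0.4],[0,0,6,0,0,0,0.4],[0,0,4,0,0,0,0.4]]
  ]
}}

```text
clock: 52.85
tcp_pos: [0.5825, 0.1484, 0.0906]
tcp_rot: [-0.085, -3.14, 0.0]
ft_force: [-0.2, 0.1, -2.6]
gripper_width: 0.05
```

{"method": "drive_tool", "body": {
  "moves": [
    [[0,0,0.6,0,0,0,0.4],[0,0,0.6,0,0,0,0.4],[0,0,0.5,0,0,0,0.4],[0,0,0.5,0,0,0,0.4],[0,0,0,0,0,0,0.4]]
  ]
}}

```text
clock: 53.35
tcp_pos: [0.5828, 0.1485, 0.0893]
tcp_rot: [0.085, 3.14, 0.0]
ft_force: [-0.9, -0.3, -2.0]
gripper_width: 0.0499
```

{"method": "drive_tool", "body": {
  "moves": [
    [[0,0,0.4,0,0,0,0.4],[0,0,0.3,0,0,0,0.4],[0,0,0,0,0,0,0.4]]
  ]
}}

```text
clock: 53.65
tcp_pos: [0.5827, 0.1484, 0.0884]
tcp_rot: [0.085, 3.14, -0.0]
ft_force: [-1.7, -0.7, -2.2]
gripper_width: 0.0497
```

{"method": "drive_tool", "body": {
  "moves": [
    [[0,0,0.4,0,0,0,0.4],[0,0,0.4,0,0,0,0.4],[0,0,0,0,0,0,0.4]]
  ]
}}

```text
clock: 53.95
tcp_pos: [0.5829, 0.1484, 0.0879]
tcp_rot: [0.085, 3.14, 0.0]
ft_force: [-1.4, -0.9, 0.4]
gripper_width: 0.05
```

{"method": "drive_tool", "body": {
  "moves": [
    [[0,0,0.4,0,0,0,0.4],[0,0,0,0,0,0,0.4]]
  ]
}}

```text
clock: 54.15
tcp_pos: [0.5831, 0.1484, 0.0879]
tcp_rot: [0.085, 3.14, 0.0]
ft_force: [-2.1, -1.0, 4.9]
gripper_width: 0.0498
```

{"method": "drive_tool", "body": {
  "moves": [
    [[0,0,0,0,0,0,-0.45],[0,0,0,0,0,0,-0.45],[0,0,0,0,0,0,-0.45],[0,0,-10,0,0,0,-0.45],[0,0,-25,0,0,0,-0.45],[0,0,-35,0,0,0,-0.45],[0,0,-20,0,0,0,-0.45],[0,0,0,0,0,0,-0.45]]
  ]
}}

```text
clock: 54.95
tcp_pos: [0.5849, 0.149, 0.181]
tcp_rot: [0.085, 3.134, 0.003]
ft_force: [0.0, 0.1, -0.6]
gripper_width: 0.0638
```

{"method": "drive_tool", "body": {
  "moves": [
    [[-10,20,0,0,0,0,-0.45],[-10,21,0,0,0,0,-0.45],[-10,21,0,0,0,0,-0.45],[-9,20,0,0,0,0,-0.45],[0,0,0,0,0,0,-0.45],[0,0,0,0,0,0,-0.45],[0,0,0,0,0,0,-0.45]]
  ]
}}

```text
clock: 55.65
tcp_pos: [0.6252, 0.2273, 0.1764]
tcp_rot: [-0.086, -3.139, 0.001]
ft_force: [0.8, -0.6, -0.1]
gripper_width: 0.0636
```

```bash
python3 go.py .6262 .2281 .102 90; python3 -c "
from h import *
shot('wrist','w8.png')"
```

```text
target [0.6262 0.2281]
t 55.65 tcp [0.6252 0.2273 0.1764] F [ 0.8 -0.6 -0.1] w 0.0636
shift mm [-1.1  0.9 74.4] turn deg [-0.05 -0.09 -0.04]
```

View pics/w8.png

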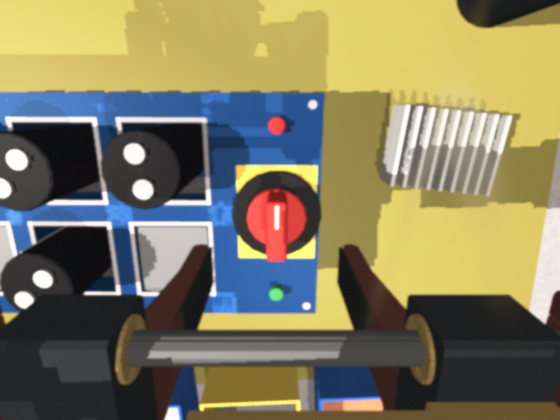

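Caps are seated in bays 0, 1 and 4, with the isolator bar at (277,225) between the fingers. Gripping and turning to on.

{"method": "drive_tool", "body": {
  "moves": [
    [[-1,1,20,0,0,0,-0.45],[0,0,25,0,0,0,-0.45],[0,0,20,0,0,0,-0.45],[0,0,9,0,0,0,0.2],[0,0,0,0,0,0,1],[0,0,0,0,0,0,1],[0,0,0,0,0,0,1],[0,0,0,0,0,0,1],[0,0,0,0,0,0,1],[0,0,0,0,0,0,1]]
  ]
}}

```text
clock: 56.7
tcp_pos: [0.6274, 0.2281, 0.1039]
tcp_rot: [0.084, 3.14, -0.003]
ft_force: [-1.3, -2.9, 3.3]
gripper_width: 0.0142
```

{"method": "drive_tool", "body": {
  "moves": [
    [[0,0,0,0,0,0,1],[0,0,0,0,0,0,1],[0,0,0,0,0,8,1],[0,0,0,0,0,8,1],[0,0,0,0,0,8,1],[0,0,0,0,0,8,1],[0,0,0,0,0,8,1],[0,0,0,0,0,8,1],[0,0,0,0,0,8,1],[0,0,0,0,0,8,1]]
  ]
}}

```text
clock: 57.7
tcp_pos: [0.6271, 0.2277, 0.1039]
tcp_rot: [1.743, 2.613, -0.003]
ft_force: [-2.0, -6.6, 5.6]
gripper_width: 0.0138
```

{"method": "drive_tool", "body": {
  "moves": [
    [[0,0,0,0,0,8,1],[0,0,0,0,0,8,1],[0,0,0,0,0,6,1],[0,0,0,0,0,4,1],[0,0,0,0,0,3,1],[0,0,0,0,0,0,1]]
  ]
}}

```text
clock: 58.3
tcp_pos: [0.6269, 0.2278, 0.1039]
tcp_rot: [2.335, 2.099, -0.003]
ft_force: [-2.8, -6.4, 5.4]
gripper_width: 0.0142
```

```bash
python3 go.py .6262 .2281 .102 0; python3 -c "
from h import *
print(ctrl.get_state()['wrist_torque'])"
```

```text
target [0.6262 0.2281]
t 58.3 tcp [0.6269 0.2278 0.1039] F [-2.8 -6.4  5.4] w 0.0142
shift mm [ 0.3 -0.8  1.9] turn deg [-0.01  0.14 -2.99]
[-1.16633923  0.42408029  0.73690429]
```

At the stop (0.74 N m at 3° overdrive). Releasing, clearing away and taking a top picture.

{"method": "drive_tool", "body": {
  "moves": [
    [[0,0,0,0,0,0,-0.3],[0,0,0,0,0,0,-0.3],[0,0,0,0,0,0,-0.6],[0,0,-20,0,0,0,-1],[0,0,-35,0,0,0,-1],[0,0,-35,0,0,0,-1],[0,0,-35,0,0,-3,-1]]
  ]
}}

```text
clock: 59.0
tcp_pos: [0.6269, 0.2293, 0.2292]
tcp_rot: [-2.28, -2.161, 0.001]
ft_force: [-0.3, 0.1, -1.1]
gripper_width: 0.0668
```

{"method": "drive_tool", "body": {
  "moves": [
    [[-34,-16,0,0,0,0,-1],[-34,-16,0,0,0,0,-1],[-34,-16,0,0,0,0,-1],[-34,-16,0,0,0,0,-1],[-34,-16,0,0,0,0,-1],[-34,-16,0,0,0,0,-1],[-34,-16,0,0,0,0,-1],[-34,-16,0,0,0,0,-1],[-34,-16,0,0,0,0,-1],[-34,-16,0,0,0,0,-1]]
  ]
}}

```text
clock: 60.0
tcp_pos: [0.4482, -0.1027, 0.2283]
tcp_rot: [2.28, 2.16, 0.001]
ft_force: [-0.1, -0.6, 0.3]
gripper_width: 0.0875
```

```bash
python3 go.py c 0 0 .2 0;python3 -c "
from h import *
shot('top','t9.png',(145,135,445,275),2.66)
"
```

```text
target [0.6195 0.1013]
t 60.0 tcp [ 0.4482 -0.1027  0.2283] F [-0.1 -0.6  0.3] w 0.0875
shift mm [212.9 160.1  28.4] turn deg [ 0.04 -0.    0.  ]
```

View pics/t9.png

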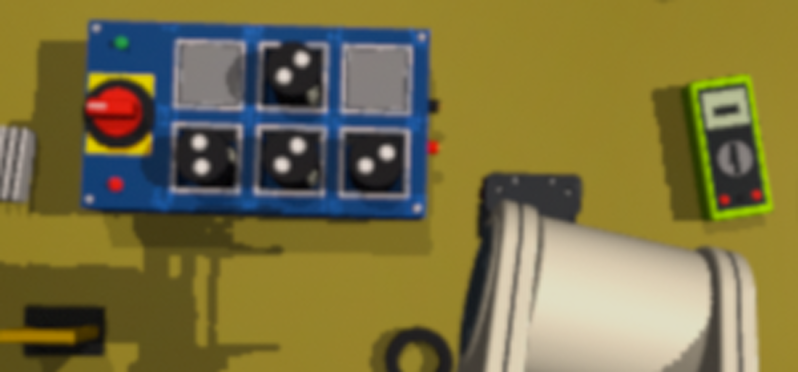

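All four caps are seated, bays 3 and 5 are closed and the isolator is on. In the crop the sign foot is at (25–105, 306–355) and the meter corners are (686,84), (750,76), (772,208), (708,218).

```bash
python3 - <<'E'
from fit import *
def T(u,v,z): return px2w('top',145+(u+.5)/2.66-.5,135+(v+.5)/2.66-.5,z)[:2]
m=rigid([(.069,.031),(.069,-.031),(-.069,-.031),(-.069,.031)],[T(*p,.034) for p in [(686,84),(750,76),(772,208),(708,218)]]);print('meter',m[0],m[2],m[3])
s=rigid([(.025,.04),(.025,-.04),(-.025,-.04),(-.025,.04)],[T(*p,.01) for p in [(25,306),(105,308),(104,356),(24,353)]]);print('sign',s[0],s[2],s[3])
E
python3 go.py .440 .280 .2 0; python3 go.py c -.138 0 .2
```

```text
meter 0.11711181126524922 [ 0.58433644 -0.35517879] 0.0036508425924407506
sign -0.051168483475168294 [0.42130024 0.3012939 ] 0.0020684743831607677
target [0.44 0.28]
t 60.05 tcp [ 0.4458 -0.1057  0.2281] F [-1.3 -0.5 -1. ] w 0.0876
shift mm [384.9 -26.9  27.5] turn deg [-0.08  0.09 -0.05]
target [0.4817 0.1087]
t 60.05 tcp [ 0.4458 -0.1057  0.2281] F [-1.3 -0.5 -1. ] w 0.0876
shift mm [216.2  24.2  27.7] turn deg [-0.08  0.09 -0.05]
```

The sign has been knocked to about (.422,.302). Going above it and looking with the wrist camera.

{"method": "drive_tool", "body": {
  "moves": [
    [[30,-3,0,0,0,0,-1],[30,-3,0,0,0,0,-1],[30,-3,0,0,0,0,-1],[30,-3,0,0,0,0,-1],[30,-3,0,0,0,0,-1],[30,-3,0,0,0,0,-1],[30,-3,0,0,0,0,-1],[30,-3,0,0,0,0,-1],[30,-3,0,0,0,0,-1],[30,-3,0,0,0,0,-1]]
  ]
}}

```text
clock: 61.05
tcp_pos: [0.435, 0.2011, 0.2283]
tcp_rot: [2.281, 2.161, 0.001]
ft_force: [1.1, 0.6, 0.4]
gripper_width: 0.088
```

{"method": "drive_tool", "body": {
  "moves": [
    [[30,-4,0,0,0,0,-1],[30,-4,0,0,0,0,-1],[30,-4,0,0,0,0,-1],[15,-2,8,0,0,0,-1],[0,0,15,0,0,0,-1],[0,0,0,0,0,0,-1],[0,0,0,0,0,0,-1],[0,0,0,0,0,0,-1]]
  ]
}}

```text
clock: 61.85
tcp_pos: [0.4272, 0.3047, 0.2055]
tcp_rot: [2.282, 2.159, 0.0]
ft_force: [0.6, 0.3, 0.6]
gripper_width: 0.0876
```

```bash
python3 go.py .4235 .302 .066 0; python3 -c "
from h import *
shot('wrist','w10.png')
print(w2px('wrist',[[.4235,.302,.1],[.4235+.035*.05,.302+.035,.1],[.4235-.035*.05,.302-.035,.1]]))"
```

```text
target [0.4235 0.302 ]
t 61.85 tcp [0.4272 0.3047 0.2055] F [0.6 0.3 0.6] w 0.0876
shift mm [ -2.9  -3.6 139.5] turn deg [ 0.02 -0.01 -0.06]
[[269.97491183 211.53936071]
 [269.57420362 168.27371581]
 [270.34795341 251.81775816]]
```

View pics/w10.png

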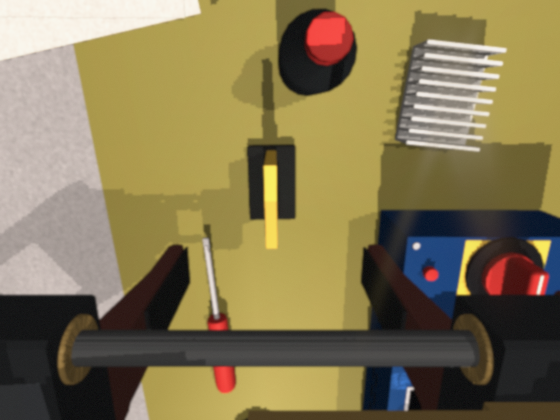

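The panel top runs along column 271, ending at row 248. The foot corners are about (248,145), (295,145), (296,218), (250,218).

```bash
python3 - <<'E'
from h import *
f=[px2w('wrist',*p,.01)[:2] for p in [(248,145),(295,145),(296,218),(250,218)]];print(np.round(f,4),np.mean(f,0))
print(px2w('wrist',271,248,.1))
E
```

```text
[[0.4026 0.346 ]
 [0.4502 0.3434]
 [0.4483 0.2654]
 [0.3987 0.2681]] [0.42493113 0.30573273]
[0.42248973 0.2703932  0.1       ]
```

{"method": "drive_tool", "body": {
  "moves": [
    [[0.5,-2.5,25,0,0,0,-1],[0,0,30,0,0,0,-1],[0,0,30,0,0,0,-0.5],[0,0,30,0,0,0,-0.3],[0,0,15,0,0,0,-0.3],[0,0,9.5,0,0,0,-0.3],[0,0,0,0,0,0,0.9],[0,0,0,0,0,0,0.9],[0,0,0,0,0,0,0.9],[0,0,0,0,0,0,0.9]]
  ]
}}

```text
clock: 62.9
tcp_pos: [0.4251, 0.3061, 0.0667]
tcp_rot: [2.281, 2.16, 0.003]
ft_force: [-0.3, 0.0, 0.1]
gripper_width: 0.0285
```

{"method": "drive_tool", "body": {
  "moves": [
    [[0,0,0,0,0,0,1],[0,0,0,0,0,0,1],[0,0,0,0,0,0,1],[0,0,0,0,0,0,1]]
  ]
}}

```text
clock: 63.3
tcp_pos: [0.4245, 0.3058, 0.0658]
tcp_rot: [2.281, 2.16, 0.0]
ft_force: [-0.4, -0.4, 2.2]
gripper_width: 0.0098
```

```bash
python3 go.py c -.138 0 .066 0
```

```text
target [0.4817 0.1087]
t 63.3 tcp [0.4245 0.3058 0.0658] F [-0.4 -0.4  2.2] w 0.0098
shift mm [-193.6   67.9   -0.2] turn deg [ 0.   -0.   -0.02]
```

{"method": "drive_tool", "body": {
  "moves": [
    [[0,0,-10,0,0,0,1],[0,0,-20,0,0,0,1],[-15,4,-20,0,0,0,1],[-25,9,0,0,0,0,1],[-25,9,0,0,0,0,1],[-25,9,0,0,0,0,1],[-25,9,0,0,0,0,1],[-25,9,0,0,0,0,1],[-25,9,0,0,0,0,1],[-20,7,0,0,0,0,1]]
  ]
}}

```text
clock: 64.3
tcp_pos: [0.4796, 0.1162, 0.1162]
tcp_rot: [2.281, 2.16, 0.0]
ft_force: [-0.3, 0.2, -1.3]
gripper_width: 0.0097
```

{"method": "drive_tool", "body": {
  "moves": [
    [[-8.5,2.9,0,0,0,0,1],[0,0,0,0,0,0,1],[0,0,15,0,0,0,1],[0,0,20,0,0,0,1],[0,0,10,0,0,0,1],[0,0,2,0,0,0,1],[0,0,0,0,0,0,1],[0,0,0,0,0,0,1]]
  ]
}}

```text
clock: 65.1
tcp_pos: [0.4821, 0.1092, 0.0692]
tcp_rot: [2.28, 2.16, 0.001]
ft_force: [0.0, 0.1, -0.7]
gripper_width: 0.0094
```

{"method": "drive_tool", "body": {
  "moves": [
    [[0,0,1,0,0,0,1],[0,0,1,0,0,0,1],[0,0,0.5,0,0,0,1],[0,0,0,0,0,0,1],[0,0,0,0,0,0,1]]
  ]
}}

```text
clock: 65.6
tcp_pos: [0.4818, 0.1088, 0.0662]
tcp_rot: [2.281, 2.16, 0.0]
ft_force: [-0.2, 0.2, -1.3]
gripper_width: 0.0098
```

```bash
python3 go.py c -.138 0 .066 0
```

```text
target [0.4817 0.1087]
t 65.6 tcp [0.4818 0.1088 0.0662] F [-0.2  0.2 -1.3] w 0.0098
shift mm [-0.1 -0.1  0.2] turn deg [ 0.   -0.   -0.03]
```

{"method": "drive_tool", "body": {
  "moves": [
    [[0,0,0.4,0,0,0,1],[0,0,0.3,0,0,0,1],[0,0,0,0,0,0,1]]
  ]
}}

```text
clock: 65.9
tcp_pos: [0.4818, 0.1088, 0.0658]
tcp_rot: [2.281, 2.16, 0.0]
ft_force: [-0.6, -1.1, 5.1]
gripper_width: 0.0103
```

{"method": "drive_tool", "body": {
  "moves": [
    [[0,0,0,0,0,0,0.4],[0,0,0,0,0,0,0.4],[0,0,0,0,0,0,0.4],[0,0,-10,0,0,0,0.4],[0,0,-30,0,0,0,0.4],[0,0,-40,0,0,0,0.4],[0,0,-40,0,0,0,0.4],[0,0,-40,0,0,0,-1]]
  ]
}}

```text
clock: 66.7
tcp_pos: [0.4814, 0.1088, 0.2277]
tcp_rot: [2.281, 2.16, 0.0]
ft_force: [0.6, -0.2, -0.3]
gripper_width: 0.0316
```

```bash
python3 go.py .5863 -.353 .2 90
```

```text
target [ 0.5863 -0.353 ]
t 66.7 tcp [0.4814 0.1088 0.2277] F [ 0.6 -0.2 -0.3] w 0.0316
shift mm [-455.4  129.8   27.7] turn deg [ 1.000e-02  1.000e-02 -9.002e+01]
```

{"method": "drive_tool", "body": {
  "moves": [
    [[-30,8,0,0,0,0,-1],[-30,8,0,0,0,0,-1],[-30,8,0,0,0,0,-1],[-30,8,0,0,0,0,-1],[-30,9,0,0,0,0,-1],[-30,9,0,0,0,0,-1],[-30,9,0,0,0,0,-1],[-30,9,0,0,0,0,-1],[-30,9,0,0,0,0,-1],[-30,9,0,0,0,0,-1]]
  ]
}}

```text
clock: 67.7
tcp_pos: [0.5514, -0.1966, 0.2262]
tcp_rot: [2.281, 2.16, 0.0]
ft_force: [-0.2, -0.9, 0.4]
gripper_width: 0.0873
```

{"method": "drive_tool", "body": {
  "moves": [
    [[-31,8.8,0,0,0,0,-1],[-31,9,0,0,0,0,-1],[-31,9,0,0,0,0,-1],[-31,9,0,0,0,0,-1],[-31.4,8,0,0,0,0,-1],[0,0,0,0,0,8,-1],[0,0,0,0,0,8,-1],[0,0,0,0,0,8,-1],[0,0,0,0,0,8,-1],[0,0,0,0,0,8,-1]]
  ]
}}

```text
clock: 68.7
tcp_pos: [0.5864, -0.3529, 0.2261]
tcp_rot: [-2.886, -1.241, -0.0]
ft_force: [-0.1, 0.5, 0.6]
gripper_width: 0.0876
```

{"method": "drive_tool", "body": {
  "moves": [
    [[0,0,0,0,0,8,-1],[0,0,0,0,0,8,-1],[0,0,0,0,0,8,-1],[0,0,0,0,0,8,-1],[0,0,0,0,0,8.3,-1],[0,0,0,0,0,0,-1],[0,0,0,0,0,0,-1]]
  ]
}}

```text
clock: 69.4
tcp_pos: [0.5866, -0.3528, 0.2259]
tcp_rot: [3.136, 0.187, 0.0]
ft_force: [-0.0, -0.1, 0.6]
gripper_width: 0.0877
```

```bash
python3 go.py .5863 -.353 .005 -80.3; python3 -c "
from h import *
shot('wrist','w11.png')
c,s=np.cos(.115),np.sin(.115)
print(w2px('wrist',[[.5863+c*x-s*y,-.353+s*x+c*y,.034] for x,y in [(.069,.031),(.069,-.031),(-.069,-.031),(-.069,.031)]]))"
```

```text
target [ 0.5863 -0.353 ]
t 69.4 tcp [ 0.5866 -0.3528  0.2259] F [-0.  -0.1  0.6] w 0.0877
shift mm [-3.000e-01  1.000e-01  2.209e+02] turn deg [ 0.   -0.01  0.21]
[[245.0947124  114.85136005]
 [308.3281278  115.13069902]
 [304.35692472 245.66102381]
 [247.64533831 245.44644128]]
```

View pics/w11.png

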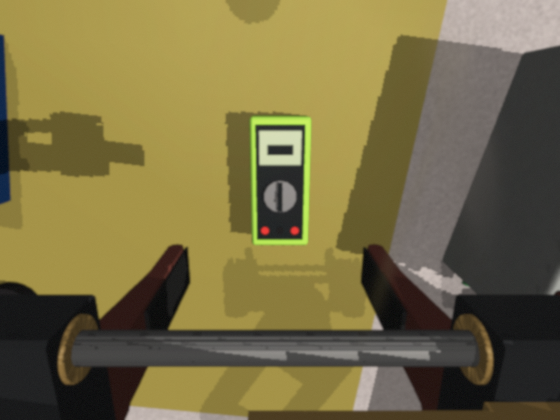

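The meter is at (251–311, 117–244), square to the tool and about 4.5 mm to the right along the tool's y. Correcting, then descending to grip.

{"method": "drive_tool", "body": {
  "moves": [
    [[0,4.5,25,0,0,0,-1],[0,0,35,0,0,0,-1],[0,0,35,0,0,0,-1],[0,0,35,0,0,0,-1],[0,0,35,0,0,0,-1],[0,0,30,0,0,0,-1],[0,0,15,0,0,0,-1],[0,0,7,0,0,0,-1],[0,0,3,0,0,0,-1],[0,0,0,0,0,0,-1]]
  ]
}}

```text
clock: 70.45
tcp_pos: [0.5879, -0.3578, 0.0065]
tcp_rot: [3.135, 0.181, 0.002]
ft_force: [-0.7, -0.1, 0.3]
gripper_width: 0.0877
```

{"method": "drive_tool", "body": {
  "moves": [
    [[0,0,0,0,0,0,0.3],[0,0,0,0,0,0,0.3],[0,0,0,0,0,0,0.3],[0,0,0,0,0,0,0.3],[0,0,0,0,0,0,0.3],[0,0,0,0,0,0,0.3],[0,0,0,0,0,0,0.3]]
  ]
}}

```text
clock: 71.15
tcp_pos: [0.5875, -0.3576, 0.0062]
tcp_rot: [3.136, 0.181, 0.001]
ft_force: [-0.6, 0.2, 5.6]
gripper_width: 0.0618
```

```bash
python3 go.py c 0 -.266 .006 -90
```

```text
target [ 0.6051 -0.1643]
t 71.15 tcp [ 0.5875 -0.3576  0.0062] F [-0.6  0.2  5.6] w 0.0618
shift mm [ 3.97e+01 -1.90e+02  1.00e-01] turn deg [ 0.02 -0.04  9.68]
```

{"method": "drive_tool", "body": {
  "moves": [
    [[0,0,-10,0,0,0,0.3],[0,0,-20,0,0,0,0.3],[0,0,-20,0,0,0,0.3],[4,-20,0,0,0,0,0.3],[6,-28,0,0,0,0,0.3],[6,-28,0,0,0,0,0.3],[6,-28,0,0,0,0,0.3],[6,-28,0,0,0,0,0.3],[6,-28,0,0,0,0,0.3],[5.7,-30,0,0,0,0,0.3]]
  ]
}}

```text
clock: 72.15
tcp_pos: [0.6038, -0.1617, 0.0546]
tcp_rot: [-3.136, -0.181, 0.002]
ft_force: [0.9, 0.0, -3.0]
gripper_width: 0.0616
```

{"method": "drive_tool", "body": {
  "moves": [
    [[0,0,0,0,0,4.8,0.3],[0,0,0,0,0,4.9,0.3],[0,0,20,0,0,0,0.3],[0,0,20,0,0,0,0.3],[0,0,7,0,0,0,0.3],[0,0,0,0,0,0,0.3],[0,0,0,0,0,0,0.3]]
  ]
}}

```text
clock: 72.85
tcp_pos: [0.6046, -0.1636, 0.0085]
tcp_rot: [-3.14, 0.085, 0.001]
ft_force: [-0.2, 0.5, -2.3]
gripper_width: 0.0619
```

```bash
python3 go.py c 0 -.266 .006 -90
```

```text
target [ 0.6051 -0.1643]
t 72.85 tcp [ 0.6046 -0.1636  0.0085] F [-0.2  0.5 -2.3] w 0.0619
shift mm [0.5 0.7 2.5] turn deg [-0.01  0.02 -0.  ]
```

{"method": "drive_tool", "body": {
  "moves": [
    [[0.4,0.4,1,0,0,0,0.3],[0,0,0.8,0,0,0,0.3],[0,0,0.6,0,0,0,0.3],[0,0,0.4,0,0,0,0.3],[0,0,0,0,0,0,0.3],[0,0,0,0,0,0,0.3]]
  ]
}}

```text
clock: 73.45
tcp_pos: [0.6054, -0.1646, 0.006]
tcp_rot: [3.14, -0.085, 0.001]
ft_force: [-0.0, 0.4, 1.4]
gripper_width: 0.062
```

{"method": "drive_tool", "body": {
  "moves": [
    [[0,0,0,0,0,0,-0.6],[0,0,0,0,0,0,-0.7],[0,0,0,0,0,0,-0.7],[0,0,-10,0,0,0,-0.7],[0,0,-35,0,0,0,-1],[0,0,-45,0,0,0,-1],[0,0,-45,0,0,0,-1],[0,0,-45,0,0,0,-1],[0,0,-40,0,0,0,-1]]
  ]
}}

```text
clock: 74.35
tcp_pos: [0.6053, -0.1645, 0.229]
tcp_rot: [3.14, -0.085, 0.003]
ft_force: [0.3, 0.8, -0.4]
gripper_width: 0.0872
```

{"method": "drive_tool", "body": {
  "moves": [
    [[-10,40,0,0,0,0,-1],[-10,40,0,0,0,0,-1],[-10,40,0,0,0,0,-1],[-10,40,0,0,0,0,-1],[-10,40,0,0,0,0,-1],[-10,40,0,0,0,0,-1],[-10,40,0,0,0,0,-1],[0,0,0,0,0,0,-1],[0,0,0,0,0,0,-1]]
  ]
}}

```text
clock: 75.25
tcp_pos: [0.5195, -0.4407, 0.226]
tcp_rot: [-3.14, 0.088, -0.0]
ft_force: [0.0, 0.0, 1.3]
gripper_width: 0.0876
```

```bash
python3 -c "
from h import *
st();shot('top','t12.png',(145,135,445,290),2.66)
"
```

```text
{'clock': 75.25, 'joint_positions': [-0.7212, 0.5025, 1.4926, 0.0004, 1.1465, 0.9058], 'dq': [0.0347, -0.0066, 0.016, 0.0035, -0.003, 0.0031], 'tau': [-1.7634, -60.1027, -29.2067, -0.0762, -0.0987, -0.0584], 'tcp_pos': [0.5195, -0.4407, 0.226], 'tcp_rot': [-3.1401, 0.0884, -0.0002], 'ft_force': [0.0172, 0.0417, 1.3405], 'wrist_torque': [0.0154, 0.2035, -0.0399], 'gripper_width': 0.0876}
```

View pics/t12.png

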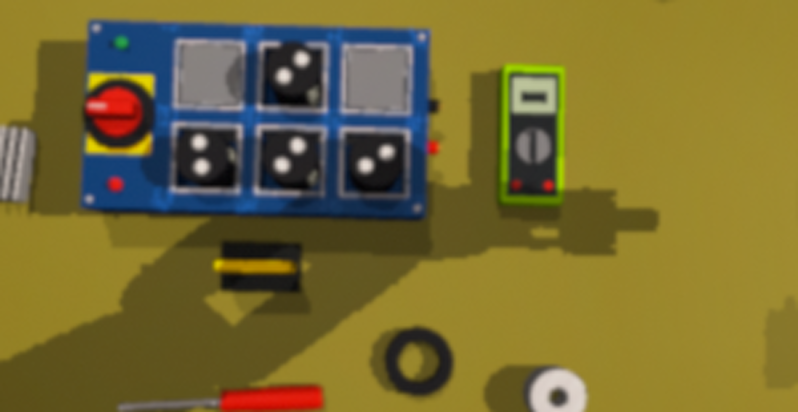

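```bash
python3 - <<'E'
from fit import *
def T(u,v,z): return px2w('top',145+(u+.5)/2.66-.5,135+(v+.5)/2.66-.5,z)[:2]
c=rigid([(.088,.16),(.088,-.16),(-.088,-.16),(-.088,.16)],[T(*p,.083) for p in [(89,20),(430,30),(426,214),(82,208)]]);print('crate',c[0],c[2],c[3])
for n,L,P,z in [('meter',[(.069,.031),(.069,-.031),(-.069,-.031),(-.069,.031)],[(503,65),(566,67),(562,205),(498,203)],.034),('sign',[(.025,.04),(.025,-.04),(-.025,-.04),(-.025,.04)],[(222,241),(302,243),(300,292),(220,290)],.01)]:
    m=rigid(L,[T(*p,z) for p in P]); print(n,'crate frame',c[1].T@(m[2]-c[2]),'yaw rel',m[0]-c[0],m[3])
E
```

```text
crate -0.05047787113064418 [0.61750401 0.10050766] 0.0019853236668292418
meter crate frame [-0.0034124 -0.2648616] yaw rel -0.01606301056991153 0.001510163140298726
sign crate frame [-0.13799037 -0.00188737] yaw rel -0.004280940676674831 0.0008617890213516444
```

Both placements check out within a few millimetres. Handing in.

```bash
python3 -c "
from station import ctrl
print(ctrl.sign_off())"
```

```text
the job is handed in; nothing more can be done
None
```

The job is done and handed in at about 75 s on the robot's clock; the hand-in gives no verdict.

- **Isolator:** I turned it off against its stop first, and back on against its stop (about 0.7 N m) once all the capacitors were in. The last top picture shows the bar along the crate's length, the on position.
- **Capacitors:** all four are in bays 0, 1, 2 and 4, each lowered until I felt the floor (about 2 to 5 N). The last top picture shows four capacitors in the crate.
- **Occupied bay:** bay5 stopped the third capacitor about 6 mm under the cover, at about 45 N. I backed off and put it in bay4. The push slipped that capacitor about 3 mm up in the grip. I did not probe bay3.
- **Sign:** it had been knocked a few centimetres, so I found it again before gripping. It now stands with a 25 mm gap to the crate's front, about 2 mm off centre and 0.2° off parallel.
- **Multimeter:** it lies on its back about 75 mm from the crate's right-hand end, screen to the back. It measures about 3 mm forward of level with the middle of that end and 1° off parallel.

I touched none of the other things. The top camera read about 2 to 3 mm off what gripping showed, so I corrected for that when gripping and placing. The sign and multimeter figures are measured relative to the crate in the same picture.

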